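Change over the spool cooling station

TASK

The air valve of the cooling station stands open: shut it fully before lifting anything out. With it kept shut, take every cooled (blue-flanged) pipe spool out of the cradles and lay it flat on the sloped outfeed shelf, and lay every freshly welded (bare steel) spool from the table in a cradle of its own, seated between both forks. Then open the air valve again to the green 60 degree mark, and leave the other things on the bench alone.

Things in the scene. Friction and masses are not known exactly. Their poses are not given: they have to be found in the camera images.
- fresh1: Freshly welded pipe spool 104 mm long: steel tube 30 mm in diameter between two square flanges 42 x 42 x 8 mm (88 mm of bare tube between them), about 0.3 kg; origin at the middle of the tube's axis, x along the tube. May be absent (None). Its flanges are bare steel, with a copper-coloured weld ring inside each; it lies on the table to the robot's left, axis 21 mm high, resting on its flanges
- fresh2: Freshly welded pipe spool 104 mm long: steel tube 30 mm in diameter between two square flanges 42 x 42 x 8 mm (88 mm of bare tube between them), about 0.3 kg; origin at the middle of the tube's axis, x along the tube. May be absent (None). Its flanges are bare steel, with a copper-coloured weld ring inside each; it lies on the table to the robot's left, axis 21 mm high, resting on its flanges
- fresh3: Freshly welded pipe spool 104 mm long: steel tube 30 mm in diameter between two square flanges 42 x 42 x 8 mm (88 mm of bare tube between them), about 0.3 kg; origin at the middle of the tube's axis, x along the tube. May be absent (None). Its flanges are bare steel, with a copper-coloured weld ring inside each; it lies on the table to the robot's left, axis 21 mm high, resting on its flanges
- cooled1: Cooled pipe spool 104 mm long: steel tube 30 mm in diameter between two square flanges 42 x 42 x 8 mm (88 mm of bare tube between them), about 0.3 kg; origin at the middle of the tube's axis, x along the tube. May be absent (None). Its flanges are blue; it starts in cradle 1
- cooled2: Cooled pipe spool 104 mm long: steel tube 30 mm in diameter between two square flanges 42 x 42 x 8 mm (88 mm of bare tube between them), about 0.3 kg; origin at the middle of the tube's axis, x along the tube. May be absent (None). Its flanges are blue; it starts in cradle 2
- cooled3: Cooled pipe spool 104 mm long: steel tube 30 mm in diameter between two square flanges 42 x 42 x 8 mm (88 mm of bare tube between them), about 0.3 kg; origin at the middle of the tube's axis, x along the tube. May be absent (None). Its flanges are blue; it starts in cradle 3
- valve_lever (a joint): Lever of the air valve, turns about a vertical axis; 0 = shut (lever square across the valve's pipe, at the red mark, a hard stop), grows anticlockwise seen from above to 1.571 = full open (lever along the pipe). The marks on the white dial are 15 degrees apart; the thick green mark is at 60 degrees (1.047 rad). Stiff: stays where it is left (about 0.2 N m)
- valve_axis (a point): Point on the vertical turning axis of the valve lever, at the lever's mid height, 78 mm above the table; the white round dial below it is 132 mm in diameter, its top 52 mm above the table
- lever_grip (a point): Grip point on the red lever, 85 mm from valve_axis, at its mid height; moves with the lever. The red grip is a bar 14 mm wide, 18 mm high, from 40 to 115 mm from the axis
- station: Blue-green cooling station: base plate 150 x 290 x 16 mm with three raised cradles in a row along its y, 105 mm apart, air nozzles on the far side (from 80 mm beyond the cradle centres, up to 105 mm high); origin under its centre. x points away from the robot: a seated tube lies along x
- rack_shelf: Black sloped shelf of the green outfeed rack, 170 mm (x, up the slope) x 280 mm (y), on the robot's right; it falls 0.26 rad (15 degrees) towards the robot, with a lip 12 mm high along the low edge. Origin at the middle of its top surface, 70 mm above the table; z is the normal of the surface. A spool lying on it has its axis 21 mm above the surface
- cradle1 (a point): Centre of a cradle: where the middle of a seated spool's tube axis lies, 95 mm above the table. A cradle is two 8 mm thick V forks, 32 mm either side of this point along the station's x (56 mm clear between them); the V arms (45 degrees) reach about 23 mm to each side and to about tube-axis height. The flanges hang outside the forks, with 8 mm of play each way
- cradle2 (a point): Centre of a cradle: where the middle of a seated spool's tube axis lies, 95 mm above the table. A cradle is two 8 mm thick V forks, 32 mm either side of this point along the station's x (56 mm clear between them); the V arms (45 degrees) reach about 23 mm to each side and to about tube-axis height. The flanges hang outside the forks, with 8 mm of play each way
- cradle3 (a point): Centre of a cradle: where the middle of a seated spool's tube axis lies, 95 mm above the table. A cradle is two 8 mm thick V forks, 32 mm either side of this point along the station's x (56 mm clear between them); the V arms (45 degrees) reach about 23 mm to each side and to about tube-axis height. The flanges hang outside the forks, with 8 mm of play each way
- wrench: Steel wrench lying beyond the station; bystander, origin as of any lying or standing thing, on its underside
- jar: Glass jar with metal cap, 60 mm wide, 90 mm high; bystander, origin as of any lying or standing thing, on its underside
- nozzle_cone: Brown stepped nozzle, 48 mm wide, 110 mm high; bystander, origin as of any lying or standing thing, on its underside
- screwdriver: Screwdriver near the right edge; bystander, origin as of any lying or standing thing, on its underside
- spray_can: Yellow can, 54 mm wide, 150 mm high; bystander, origin as of any lying or standing thing, on its underside
- steel_collar: Steel ring 70 mm wide, 30 mm high; bystander, origin as of any lying or standing thing, on its underside
There are look-alikes about, which are no part of the job. Leave any pink, red or turquoise look-alike of the fresh1 alone.

How it is judged:
On the way, in this order (a step that is already met when the one before it is completed fails the run):
1. the air valve is fully shut (within 5 degrees) (value of joint valve_lever below 0.09 rad), for 0.2 s.
2. with the valve still shut, every blue-flanged spool lies on the sloped shelf and every bare steel spool is seated in a cradle (value of joint valve_lever below 0.12 rad and x of cooled1 in the frame of rack_shelf between -0.06 and 0.07 m and y of cooled1 in the frame of rack_shelf between -0.13 and 0.13 m and z of cooled1 in the frame of rack_shelf between 0.012 and 0.034 m and linear speed of each of cooled1, cooled2, cooled3, fresh1, fresh2, fresh3 below 0.03 m/s and x of cooled2 in the frame of rack_shelf between -0.06 and 0.07 m and y of cooled2 in the frame of rack_shelf between -0.13 and 0.13 m and z of cooled2 in the frame of rack_shelf between 0.012 and 0.034 m and x of cooled3 in the frame of rack_shelf between -0.06 and 0.07 m and y of cooled3 in the frame of rack_shelf between -0.13 and 0.13 m and z of cooled3 in the frame of rack_shelf between 0.012 and 0.034 m and ((horizontal distance between fresh1 and cradle1 below 0.014 m and distance between fresh1 and cradle1 below 0.016 m) or (horizontal distance between fresh1 and cradle2 below 0.014 m and distance between fresh1 and cradle2 below 0.016 m) or (horizontal distance between fresh1 and cradle3 below 0.014 m and distance between fresh1 and cradle3 below 0.016 m)) and angle between the x axis of each of fresh1, fresh2, fresh3 and the x axis of station, either way round below 0.15 rad and ((horizontal distance between fresh2 and cradle1 below 0.014 m and distance between fresh2 and cradle1 below 0.016 m) or (horizontal distance between fresh2 and cradle2 below 0.014 m and distance between fresh2 and cradle2 below 0.016 m) or (horizontal distance between fresh2 and cradle3 below 0.014 m and distance between fresh2 and cradle3 below 0.016 m)) and ((horizontal distance between fresh3 and cradle1 below 0.014 m and distance between fresh3 and cradle1 below 0.016 m) or (horizontal distance between fresh3 and cradle2 below 0.014 m and distance between fresh3 and cradle2 below 0.016 m) or (horizontal distance between fresh3 and cradle3 below 0.014 m and distance between fresh3 and cradle3 below 0.016 m))), for 0.2 s.
At the end, for the whole second after the job is handed in: Valve lever at 60 degrees within 6; each blue-flanged spool lies at rest on the sloped shelf (axis 12 to 34 mm above its surface, middle within its edges); each bare steel spool rests in a cradle (middle within 14 mm of its centre, along the station's x within 0.15 rad) (value of joint valve_lever between 0.942 and 1.152 rad and velocity of joint valve_lever below 0.05 rad/s and x of cooled1 in the frame of rack_shelf between -0.06 and 0.07 m and y of cooled1 in the frame of rack_shelf between -0.13 and 0.13 m and z of cooled1 in the frame of rack_shelf between 0.012 and 0.034 m and linear speed of each of cooled1, cooled2, cooled3, fresh1, fresh2, fresh3 below 0.03 m/s and x of cooled2 in the frame of rack_shelf between -0.06 and 0.07 m and y of cooled2 in the frame of rack_shelf between -0.13 and 0.13 m and z of cooled2 in the frame of rack_shelf between 0.012 and 0.034 m and x of cooled3 in the frame of rack_shelf between -0.06 and 0.07 m and y of cooled3 in the frame of rack_shelf between -0.13 and 0.13 m and z of cooled3 in the frame of rack_shelf between 0.012 and 0.034 m and ((horizontal distance between fresh1 and cradle1 below 0.014 m and distance between fresh1 and cradle1 below 0.016 m) or (horizontal distance between fresh1 and cradle2 below 0.014 m and distance between fresh1 and cradle2 below 0.016 m) or (horizontal distance between fresh1 and cradle3 below 0.014 m and distance between fresh1 and cradle3 below 0.016 m)) and angle between the x axis of each of fresh1, fresh2, fresh3 and the x axis of station, either way round below 0.15 rad and ((horizontal distance between fresh2 and cradle1 below 0.014 m and distance between fresh2 and cradle1 below 0.016 m) or (horizontal distance between fresh2 and cradle2 below 0.014 m and distance between fresh2 and cradle2 below 0.016 m) or (horizontal distance between fresh2 and cradle3 below 0.014 m and distance between fresh2 and cradle3 below 0.016 m)) and ((horizontal distance between fresh3 and cradle1 below 0.014 m and distance between fresh3 and cradle1 below 0.016 m) or (horizontal distance between fresh3 and cradle2 below 0.014 m and distance between fresh3 and cradle2 below 0.016 m) or (horizontal distance between fresh3 and cradle3 below 0.014 m and distance between fresh3 and cradle3 below 0.016 m))); the robot touches nothing.
It fails at once if a cooled spool is lifted out of its cradle while the air valve is open (value of joint valve_lever above 0.15 rad and height (world z) of any of cooled1, cooled2, cooled3 above 0.145 m).
It fails at once if another thing on the bench is pushed more than 3 cm away (distance of any of wrench, jar, nozzle_cone, screwdriver, spray_can, steel_collar from where it was at the start of the episode above 0.03 m).
Of cooled1, cooled2, cooled3 only 2 to 3 are there at a start; the rules pass over those that are not, and their reading is None.
Of fresh1, fresh2, fresh3 only 2 to 3 are there at a start; the rules pass over those that are not, and their reading is None.
At some moment in a run one of fresh1, fresh2, fresh3 may be knocked a few centimetres aside while the robot is not near it.
Once in a run the grip may slacken for a moment while it holds something.
It also fails if it takes over 210 s, if anything falls off the work surface, if the arm or the gripper's body presses on something with over 40 N, if the wrist force passes 120 N, or if a joint passes its speed limit or range.

ROBOT

A 6-joint arm with a two-finger parallel gripper is mounted at the origin on the work surface. World frame = base frame: x ahead of the robot, y to its left, z up, the work surface at z = 0. Lengths are in m, angles in rad, forces in N, time in s.
With the tool pointing down it reaches from about 0.25 to 0.8 m from the base axis. Payload 8.5 kg.
Tool frame: the origin (TCP) lies midway between the tips of the shut fingers; the grasp point (between the pads) lies 19 mm behind it (arm.grip_depth is the z of the grasp point in the tool frame, in m); z points along the fingers, y is the direction in which the jaws open and shut (so a half turn about z gives the same grasp; the last joint's range is limited). The gripper opens to 85 mm and grips with 20 to 120 N. Pads are 22 mm wide; open, the fingers measure 114 mm over their backs; the gripper's body (76 mm by 85 mm) begins 54 mm behind the grasp point. The pads swing forward as they close: fully open they stand 13 mm farther back than shut.
Start: joints at [-1.117, 0.238, -0.013, 1.319, 0, 1.571], TCP at [0.23, -0.472, 0.231] pointing down, gripper open.
Joint ranges: [-2.66, 2.66], [-1.03, 1.9], [-1.14, 1.46], [-1.82, 2.27], [-1.45, 1.34], [-3.14, 3.14]. Speed limits (rad/s): [2.22, 2.22, 2.79, 3.14, 3.14, 3.14].

INTERFACE

Orientations are given as a rotation vector (axis times angle).
In Python, from workcell import readout, imaging, arm, recognise, masks_of gives the robot as it stands. The module is installed in compiled form; this text tells all that it offers.
- The arm moves only by the shell command python3 -m pendant 'ROWS' [OPENING]. ROWS is JSON, a list of rows, each an object with "travel": the shift along the world's x, y, z in m, a list of three; "rot": the turn, a rotation vector about the world's x, y, z in degrees, a list of three. A call has exactly 8 rows; each row shifts and turns the commanded pose from where the row before left it; what a row does not reach is not made up. A row lasts 1/12 s, in which the tool goes at most 41.7 mm and 7.16 degrees, less where a joint would pass 70% of its speed; a pose out of reach is approached as far as the arm can. A call is refused whole if a number of a shift passes 0.0417 or a number of a turn 7.16, either way. A call with a gripper value outside its range is refused whole. OPENING is the closure in counts, from 0 (fully open) to 255 (shut), set as the call begins (- or left out, the last holds). The fingers move at their own pace and stop on an object; the grip force is fixed at half the most. Time passes only in rows, so rows that do not move let the fingers close, or fill a call up. It gives the time, the measured TCP pose, the force and the opening at its end, in the units of the state.
- readout.observe(): the state, without advancing time (a new reading comes with each control period).
- imaging.grab_frame(name): name is "scene" or "side" or "wrist"; returns a dict with "img" (480x640x3 uint8, blue, green, red), "range_z" (480x640 float32, m along the optical axis (not along the pixel's ray), 0 where there is no reading), "K" (3x3 intrinsics, pixels), "rvec" (rotation vector, rad) and "tvec" (3), from world to camera coordinates, as OpenCV has them; the wrist camera has in their place "hand_eye" (4x4, takes a point from camera to tool coordinates, whose origin is the TCP and whose axes are the flange's). Camera axes: x right, y down, z forward; pixel columns grow to the right and rows downward; lengths in m; the calibration is good to about 2 mm. The wrist camera is an equidistant fisheye: a pixel r from the principal point sees the ray r / f radians off the axis. A picture is of the moment at which its call begins: read the wrist's pose just before it.
- arm.close_job(): hands the job in, once; it reports no verdict.
Trained networks look in a picture, given as the dict that the camera call returned (one of the last four; its "shot" number tells which), for a name from the list of things; names that differ only in an ending like _2 or _b are one class to them, and where a whole thing is asked for, a point or a joint stands for the part that bears it (a point fixed in the world has none). Each returns a list of dicts, best first, with "conf" (0 to 1); they miss things now and then, are a little off and sometimes report something else, mostly with a low value. They report only what shows in the picture. A call takes as long as a camera call. They do not tell look-alikes from the thing itself.
- recognise(query, picture): "rect" ([left, top, width, height] in pixels, round what is visible of it).
- masks_of(query, picture): "pixels" (480x640 bool, what is visible of it) and "rect" ([left, top, width, height] in pixels, round what is visible of it).
The state is a dict: "time_s": time; "joint_pos": joint angles; "qd": joint speeds; "joint_torque": joint torques, N m; "tcp_pos": TCP position; "ee_rot": TCP orientation; "ft_force": force on the tool from outside, world axes, zero at the start; "ft_torque": the same for the moment, N m; "grip_width": opening from 0.0 (shut) to 1.0 (fully open).
Only numpy, scipy, OpenCV 4.12 (cv2) and the standard library are available. Lean on these libraries where they do the work, as an engineer would, in place of code of your own. Each camera call takes 0.05 s, during which the arm holds its last target.

## Working session

There is one attempt and no reset: what is moved stays moved. The work goes in short steps, Python scripts to look and compute and a shell command to move; the robot and the scene stay as the last step left them, time stands still between calls to the robot, and variables do not carry over. Pictures are saved under pics/ and viewed, and the job is handed in when it is done.

```bash
mkdir -p pics; ls; python3 - <<'E'
from workcell import readout, imaging, arm
import cv2
s=readout.observe()
print({k:(v if not hasattr(v,'round') else v) for k,v in s.items()})
for n in ("scene","side","wrist"):
    f=imaging.grab_frame(n); cv2.imwrite(f"pics/{n}0.png",f["img"])
    print(n,{k:f[k] for k in f if k not in("img","range_z")})
print(arm.grip_depth)
E
```

```text
pics
{'time_s': 0.0, 'joint_pos': array([-1.11700448e+00,  2.38789271e-01, -1.42666983e-02,  1.31917081e+00,
       -1.17278218e-06,  1.57080394e+00]), 'qd': array([-0.00033412, -0.00047402, -0.00030123,  0.0009426 , -0.00064803,
        0.00089592]), 'joint_torque': array([-3.06922986e-03, -5.38781369e+01,  3.46435761e+01,  1.84630451e-02,
       -1.47974233e-04,  5.61002423e-05]), 'tcp_pos': array([ 0.22996813, -0.47149789,  0.23066831]), 'ee_rot': array([-3.05971648e+00, -7.06389001e-01,  5.07037481e-04]), 'ft_force': array([-0.03091263,  0.19744123,  0.06811882]), 'ft_torque': array([ 0.05674814,  0.00446358, -0.01113039]), 'grip_width': 0.9990179264533975}
scene {'K': array([[462.61240681,   0.        , 314.12504737],
       [  0.        , 462.61240681, 243.60675964],
       [  0.        ,   0.        ,   1.        ]]), 'rvec': array([ 2.03484974,  1.81391857, -0.46223848]), 'tvec': array([-0.21175176, -0.43112033,  1.49343831]), 'shot': 1}
side {'K': array([[585.36982808,   0.        , 314.47955861],
       [  0.        , 585.36982808, 234.41590534],
       [  0.        ,   0.        ,   1.        ]]), 'rvec': array([ 1.0459486 , -2.51851892,  0.907831  ]), 'tvec': array([0.51285028, 0.2449427 , 1.38724169]), 'shot': 2}
wrist {'K': array([[371.64829954,   0.        , 317.53780156],
       [  0.        , 371.64829954, 239.64498745],
       [  0.        ,   0.        ,   1.        ]]), 'hand_eye': array([[-2.42905297e-04, -9.51972917e-01, -3.06182147e-01,
         7.81495889e-02],
       [ 9.99999872e-01, -9.55823050e-05, -4.96154012e-04,
         8.98031848e-04],
       [ 4.43059587e-04, -3.06182228e-01,  9.51972818e-01,
        -1.42361472e-01],
       [ 0.00000000e+00,  0.00000000e+00,  0.00000000e+00,
         1.00000000e+00]]), 'shot': 3}
-0.0187
```

View pics/scene0.png

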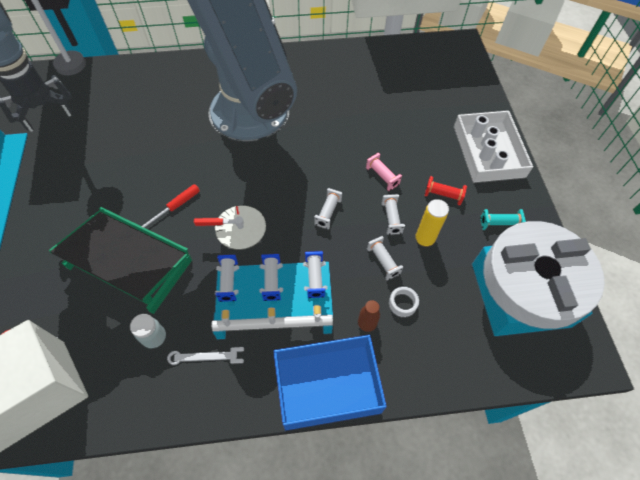

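View pics/side0.png

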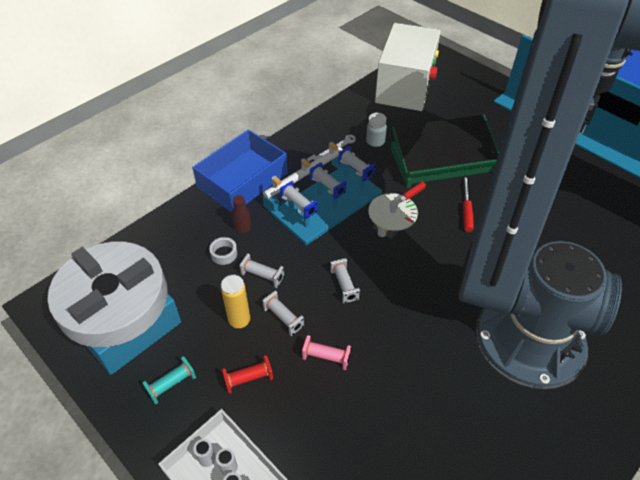

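View pics/wrist0.png

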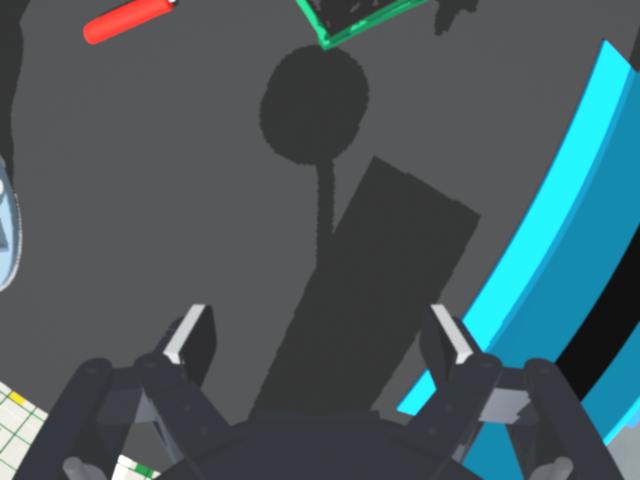

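Six candidates lie around the fresh-spool area. The bare-steel ones are at scene pixels (329,208), (392,214) and (384,257). The look-alikes are pink (383,171), red (445,190) and turquoise (502,218), and the white tray with grey tubes is at (490,140). The three blue-flanged spools sit in the cradles at (227,278), (271,278) and (315,272). Next I'll measure them.

```bash
cat > h.py <<'E'
import numpy as np, cv2
from scipy.optimize import least_squares
from scipy.spatial.transform import Rotation as R
from workcell import readout, imaging, arm, recognise, masks_of
def cloud(f):
    """world XYZ per pixel (480x640x3) for scene/side"""
    Rm=cv2.Rodrigues(f["rvec"])[0]; K=f["K"]; z=f["range_z"]
    v,u=np.mgrid[:480,:640]
    p=np.stack([(u-K[0,2])/K[0,0]*z,(v-K[1,2])/K[1,1]*z,z],-1)
    return (p-f["tvec"])@Rm, z>0
def proj(f,P):
    return cv2.projectPoints(np.float64(P).reshape(-1,1,3),f["rvec"],f["tvec"],f["K"],None)[0].reshape(-1,2)
def box(q,h):
    d=np.abs(q)-h
    return np.linalg.norm(np.maximum(d,0),axis=-1)+np.minimum(d.max(-1),0)
def sdf(q):
    r=np.linalg.norm(q[:,1:],axis=1)
    cy=np.maximum(r-.015,np.abs(q[:,0])-.05)
    b1=box(q-[.048,0,0],np.array([.004,.021,.021])); b2=box(q+[.048,0,0],np.array([.004,.021,.021]))
    return np.minimum(np.minimum(cy,b1),b2)
def fit(P,z0=.021,freez=False):
    c=P.mean(0); _,_,V=np.linalg.svd((P-c)[:,:2],full_matrices=False)
    best=None
    for yaw0 in [np.arctan2(V[0,1],V[0,0])]:
        def fn(p):
            cc,ss=np.cos(p[2]),np.sin(p[2]); zz=p[3] if freez else z0
            d=P-[p[0],p[1],zz]
            q=np.stack([cc*d[:,0]+ss*d[:,1],-ss*d[:,0]+cc*d[:,1],d[:,2]],1)
            return sdf(q)
        x0=[c[0],c[1],yaw0]+([z0] if freez else [])
        r=least_squares(fn,x0,loss='soft_l1',f_scale=.002)
    return r.x, np.abs(fn(r.x)).mean()
def wcloud(f,s):
    """wrist fisheye: world XYZ per pixel; s = state read just before"""
    K=f["K"];z=f["range_z"];v,u=np.mgrid[:480,:640]
    a=(u-K[0,2])/K[0,0]; b=(v-K[1,2])/K[1,1]; th=np.hypot(a,b); k=np.tan(th)/np.maximum(th,1e-9)
    p=np.stack([a*k*z,b*k*z,z],-1)
    H=f["hand_eye"]; p=p@H[:3,:3].T+H[:3,3]
    return p@R.from_rotvec(s["ee_rot"]).as_matrix().T+s["tcp_pos"], z>0
E
python3 - <<'E'
from h import *
F={n:imaging.grab_frame(n) for n in("scene","side")}
C={n:cloud(F[n]) for n in F}
for n,f in F.items():
    print(n)
    for q in ["fresh1","cooled1","valve_lever","station","rack_shelf","wrench","jar","nozzle_cone","screwdriver","spray_can","steel_collar"]:
        for m in masks_of(q,f)[:7]:
            if m["conf"]<.3: continue
            ok=m["pixels"]&C[n][1]; P=C[n][0][ok]
            if len(P)<20: continue
            bgr=np.median(f["img"][ok],0)
            print(q,round(m["conf"],2),m["rect"],len(P),np.median(P,0).round(3),np.percentile(P,2,0).round(3),np.percentile(P,98,0).round(3),bgr)
E
```

```text
scene
fresh1 0.82 [380.7, 192.8, 24.4, 38.5] 484 [0.462 0.376 0.034] [0.407 0.358 0.007] [0.51  0.396 0.044] [199.  195.  192.5]
fresh1 0.76 [368.4, 235.9, 35.7, 40.9] 616 [0.589 0.328 0.033] [ 0.533  0.296 -0.001] [0.641 0.364 0.044] [186.  183.  182.5]
fresh1 0.72 [428.5, 178.7, 39.9, 26.9] 454 [0.4   0.541 0.033] [0.369 0.49  0.006] [0.434 0.588 0.044] [ 54.  59. 198.]
fresh1 0.69 [313.7, 188.8, 28.3, 40.6] 518 [0.424 0.203 0.033] [ 0.371  0.165 -0.001] [0.471 0.241 0.044] [181.  177.5 177.5]
fresh1 0.67 [368.6, 153.9, 34.2, 35.1] 486 [0.314 0.377 0.033] [0.261 0.34  0.002] [0.362 0.419 0.044] [168.  143.  214.5]
fresh1 0.41 [216.7, 253.0, 18.5, 49.5] 652 [ 0.637 -0.069  0.108] [ 0.584 -0.088  0.08 ] [ 0.686 -0.05   0.118] [150. 139. 136.]
fresh1 0.4 [128.6, 313.7, 37.4, 36.4] 836 [ 0.737 -0.256  0.083] [ 0.704 -0.286  0.006] [ 0.755 -0.236  0.093] [151. 150. 144.]
cooled1 0.87 [305.7, 252.0, 22.3, 47.0] 698 [0.653 0.139 0.108] [0.597 0.12  0.016] [0.701 0.162 0.117] [202.5 180.  163. ]
cooled1 0.71 [264.0, 252.9, 18.0, 45.9] 591 [0.653 0.035 0.108] [0.597 0.016 0.084] [0.697 0.05
[... 3742 characters left out ...]
0.651 0.048 0.018] [ 0.566 -0.099  0.003] [0.753 0.178 0.101] [87. 70. 28.]
jar 0.46 [333.2, 261.6, 26.5, 40.4] 531 [0.407 0.211 0.034] [0.364 0.17  0.007] [0.465 0.244 0.045] [158. 155. 160.]
nozzle_cone 0.65 [230.9, 195.5, 20.4, 37.2] 540 [0.736 0.268 0.063] [0.724 0.242 0.003] [0.759 0.283 0.113] [42. 43. 73.]
screwdriver 0.57 [465.1, 179.8, 6.4, 50.8] 259 [ 0.329 -0.196  0.024] [ 0.296 -0.301  0.01 ] [ 0.409 -0.156  0.031] [ 40.  43. 173.]
spray_can 0.95 [221.3, 277.4, 28.2, 50.0] 1114 [0.511 0.466 0.112] [0.501 0.437 0.01 ] [0.547 0.484 0.153] [ 72. 170. 209.]
steel_collar 0.65 [213.8, 235.7, 24.1, 24.3] 514 [0.709 0.357 0.022] [ 0.675  0.325 -0.001] [0.746 0.39  0.034] [164. 160. 158.]
```

```bash
cat > meas.py <<'E'
from h import *
F={n:imaging.grab_frame(n) for n in("scene","side")}
C={n:cloud(F[n]) for n in F}
G={}
for n,f in F.items():
    for q in ["fresh1","cooled1"]:
        seen=[]
        for m in masks_of(q,f):
            if m["conf"]<.3: continue
            ok=cv2.erode(m["pixels"].astype(np.uint8),np.ones((2,2)))>0
            ok&=C[n][1]&(C[n][0][...,2]>.006); P=C[n][0][ok]
            if len(P)<100: continue
            bgr=f["img"][ok].astype(float); sat=np.median(bgr.max(1)-bgr.min(1))
            if q[0]=="f" and sat>20: continue
            c=np.median(P,0)
            if q[0]=="f" and not (.02<c[2]<.05 or .09<c[2]<.12): continue
            if any(np.linalg.norm(c-s)<.03 for s in seen): continue
            seen.append(c)
            for k in G:
                if k[0]==q and np.linalg.norm(np.array(k[1])-c)<.04: G[k][n]=P;break
            else: G[(q,tuple(c))]={n:P}
def run():
    for k,d in G.items():
        z0=.021 if k[1][2]<.06 else .095
        P=np.concatenate(list(d.values()))
        if z0>.05: P=P[P[:,2]>.07]
        x,e=fit(P,z0,freez=True)
        print(k[0],list(d),"x,y,yaw°,z",x[0].round(4),x[1].round(4),np.rad2deg((x[2]+np.pi/2)%np.pi-np.pi/2).round(1),x[3].round(4),"err",e.round(4))
if __name__=="__main__": run()
E
python3 - <<'E'
from meas import *
run()
# shelf
P=[]
for n,f in F.items():
    m=masks_of("rack_shelf",f)[0]; ok=cv2.erode(m["pixels"].astype(np.uint8),np.ones((5,5)))>0
    # black only
    im=f["img"].astype(int); ok&=C[n][1]&((im.max(2)-im.min(2))<12)
    P.append(C[n][0][ok])
P=np.concatenate(P)
for _ in range(4):
    A=np.c_[P[:,:2],np.ones(len(P))]; s=np.linalg.lstsq(A,P[:,2],rcond=None)[0]; r=P[:,2]-A@s; P=P[np.abs(r)<max(.004,2*r.std())]
print("shelf plane",s,"slope°",np.rad2deg(np.arctan(np.hypot(*s[:2]))),"dir°",np.rad2deg(np.arctan2(s[1],s[0])))
rc=cv2.minAreaRect(P[:,:2].astype(np.float32)); print(rc, cv2.boxPoints(rc).round(3).tolist())
# dial: white points z ~ .052 near axis
D=[]
for n,f in F.items():
    X=C[n][0]; ok=C[n][1]&(np.abs(X[...,2]-.052)<.004)&(np.hypot(X[...,0]-.47,X[...,1]+.03)<.1)
    D.append(X[ok])
    ctr,rad=cv2.minEnclosingCircle(X[ok][:,:2].astype(np.float32)); print(n,"dial",ctr,rad,len(X[ok]))
for n,f in F.items():
    u,v=proj(f,[[.47,-.05,.06]])[0]; r=32
    c=f["img"][int(v)-r:int(v)+r,int(u)-40:int(u)+40]; cv2.imwrite(f"pics/dial_{n}.png",cv2.resize(c,None,fx=9,fy=9,interpolation=cv2.INTER_CUBIC))
# lever red points
for n,f in F.items():
    X=C[n][0]; im=f["img"].astype(int)
    ok=C[n][1]&(X[...,2]>.06)&(X[...,2]<.1)&(np.hypot(X[...,0]-.47,X[...,1]+.05)<.13)&(im[...,2]>im[...,1]+60)
    L=X[ok]; L=L[L[:,2]>.08]; vx,vy,x0,y0=cv2.fitLine(L[:,:2].astype(np.float32),cv2.DIST_HUBER,0,.01,.01).ravel()
    print(n,"lever dir°",np.rad2deg(np.arctan2(vy,vx)),x0,y0,L.min(0),L.max(0))
E
```

```text
fresh1 ['scene', 'side'] x,y,yaw°,z 0.4167 0.2037 -28.4 0.0219 err 0.0015
fresh1 ['scene', 'side'] x,y,yaw°,z 0.5869 0.3303 20.4 0.0217 err 0.0016
fresh1 ['scene', 'side'] x,y,yaw°,z 0.4562 0.3778 -2.2 0.0215 err 0.0015
cooled1 ['scene', 'side'] x,y,yaw°,z 0.6432 0.0344 -3.5 0.0955 err 0.0014
cooled1 ['scene', 'side'] x,y,yaw°,z 0.6333 -0.0701 -3.8 0.0955 err 0.0015
cooled1 ['scene', 'side'] x,y,yaw°,z 0.648 0.1392 -3.1 0.0954 err 0.0014
fresh1 ['side'] x,y,yaw°,z 0.6869 0.3696 -31.9 0.0234 err 0.0064
shelf plane [ 0.22116001 -0.14637731 -0.09382666] slope° 14.85364311789589 dir° -33.499043992312636
((0.518771767616272, -0.3398674726486206), (0.2784603238105774, 0.15955141186714172), 55.615196228027344) [[0.37400001287460327, -0.4099999964237213], [0.5059999823570251, -0.5], [0.6629999876022339, -0.27000001072883606], [0.5320000052452087, -0.18000000715255737]]
scene dial (0.4667312502861023, -0.036358099430799484) 0.06845886260271072 1411
side dial (0.4676879644393921, -0.037065036594867706) 0.06881657242774963 1062
scene lever dir° 83.65756 0.46144828 -0.11793196 [ 0.44923873 -0.15207058  0.08003696] [ 0.47206462 -0.07936997  0.09116336]
side lever dir° 84.98789 0.45817068 -0.11737935 [ 0.44848307 -0.15557691  0.08005348] [ 0.4686525  -0.07658421  0.09519369]
```

View pics/dial_scene.png

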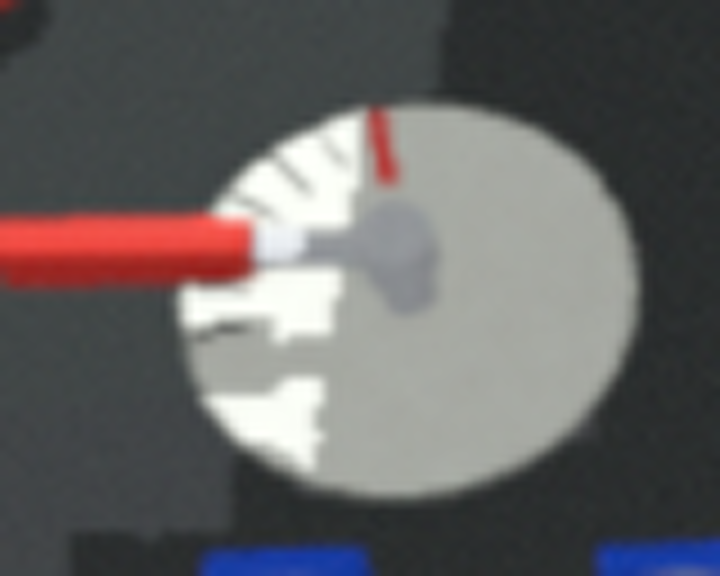

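View pics/dial_side.png

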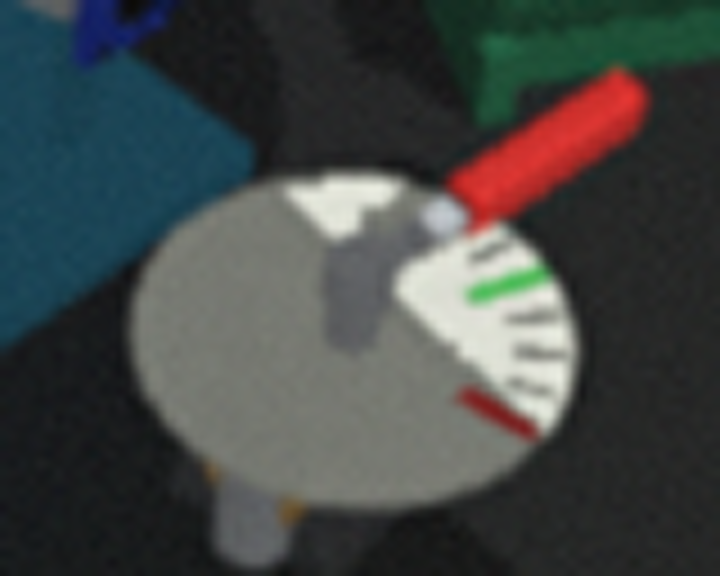

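```bash
python3 - <<'E'
from meas import *
ax=np.array([.4672,-.0367])
for n,f in F.items():
    X=C[n][0]; im=f["img"].astype(int); r=np.hypot(X[...,0]-ax[0],X[...,1]-ax[1])
    base=C[n][1]&(np.abs(X[...,2]-.053)<.008)&(r<.068)&(r>.03)
    for nm,ok in (("red",base&(im[...,2]>im[...,1]+50)),("green",base&(im[...,1]>im[...,2]+50))):
        P=X[ok]-[*ax,0]; a=np.rad2deg(np.arctan2(P[:,1],P[:,0]))%360
        if len(P): print(n,nm,len(P),np.median(a).round(1),np.percentile(a,[5,95]).round(1))
    # base plate
    ok=C[n][1]&(np.abs(X[...,2]-.016)<.005)&(im[...,0]>im[...,2]+25)&(np.abs(X[...,0]-.65)<.2)&(np.abs(X[...,1]-.035)<.2)
    Q=X[ok][:,:2]; print(n,"plate",cv2.minAreaRect(Q.astype(np.float32)),len(Q))
    # forks: pts z .06-.1 blue-green near
    u,v=proj(f,[[.55,-.2,.1]])[0]
G2=[f for f in F.values()]
f=F["scene"];cv2.imwrite("pics/crop1.png",cv2.resize(f["img"][160:340,40:420],None,fx=2.1,fy=2.1,interpolation=cv2.INTER_CUBIC))
f=F["side"];cv2.imwrite("pics/crop2.png",cv2.resize(f["img"][90:350,220:520],None,fx=2.2,fy=2.2,interpolation=cv2.INTER_CUBIC))
E
```

```text
scene red 17 188.4 [186.  190.9]
scene plate ((0.7036058902740479, 0.06157795339822769), (0.3473387658596039, 0.27444571256637573), 88.25373840332031) 4064
side red 16 187.9 [184.  192.6]
side green 19 248.4 [243.3 254.3]
side plate ((0.6916050910949707, 0.04512721300125122), (0.3223322629928589, 0.2530772387981415), 87.04571533203125) 2875
```

View pics/crop1.png

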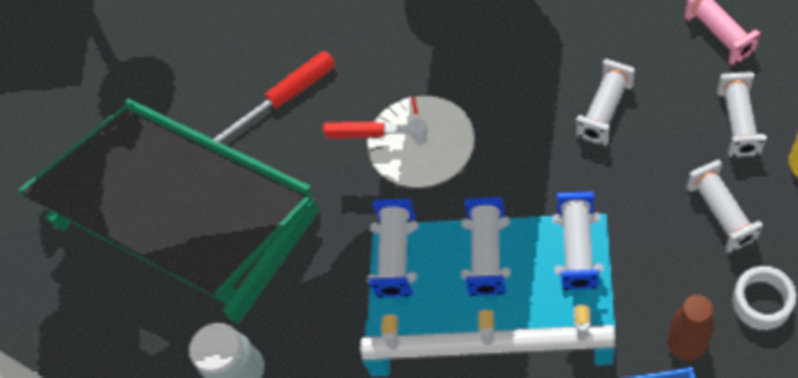

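View pics/crop2.png

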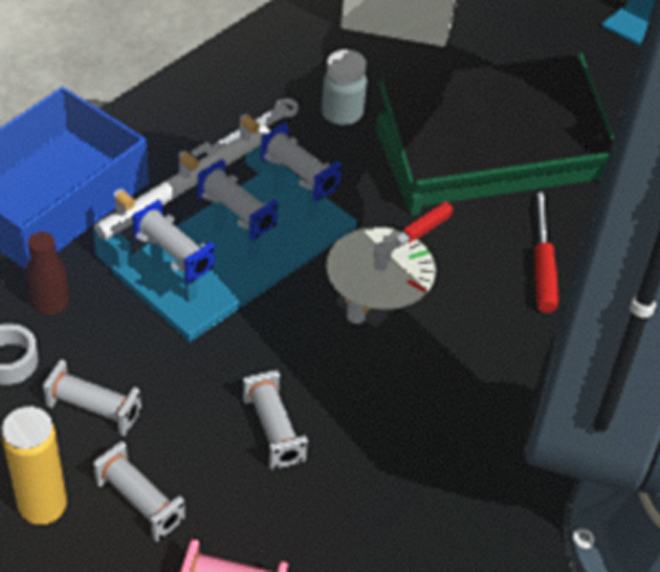

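The crops confirm the three bare-steel spools: bare flanges with copper rings at crop-1 pixels (605,100), (742,115) and (725,205). The pink one at (722,28) is excluded. The valve lever stands at about 77° and the red mark at about 188° world. I'm moving to the lever now.

```bash
python3 -m pendant '[{"travel":[0.007,0.011,0],"rot":[0,0,7]},{"travel":[0.007,0.011,0],"rot":[0,0,7]},{"travel":[0.007,0.011,0],"rot":[0,0,7]},{"travel":[0.007,0.011,0],"rot":[0,0,7]},{"travel":[0.007,0.011,0],"rot":[0,0,7]},{"travel":[0.007,0.011,0],"rot":[0,0,7]},{"travel":[0.007,0.011,0],"rot":[0,0,7]},{"travel":[0.007,0.011,0],"rot":[0,0,7]}]' 0
python3 -m pendant '[{"travel":[0.007,0.011,0],"rot":[0,0,7]},{"travel":[0.007,0.011,0],"rot":[0,0,7]},{"travel":[0.007,0.011,0],"rot":[0,0,7]},{"travel":[0.007,0.011,0],"rot":[0,0,7]},{"travel":[0.007,0.011,0],"rot":[0,0,7]},{"travel":[0.007,0.011,0],"rot":[0,0,7]},{"travel":[0.007,0.011,0],"rot":[0,0,7]},{"travel":[0.007,0.011,0],"rot":[0,0,7]}]'
cat > st.py <<'E'
from h import *
import sys
s=readout.observe(); M=R.from_rotvec(s["ee_rot"]).as_matrix()
Y=np.rad2deg(np.arctan2(M[1,1],M[0,1])); 
print("t",round(s["time_s"],2),"tcp",s["tcp_pos"].round(4),"Y°",Y.round(1),"z",M[:,2].round(3),"F",s["ft_force"].round(1),"w",round(s["grip_width"],3),"q",np.rad2deg(s["joint_pos"]).round(0))
E
python3 st.py
```

```text
time_s: 2.72
tcp_pos: [0.2864, -0.3833, 0.2313]
ee_rot: [2.365, 2.068, -0.0]
ft_force: [0.2, -0.3, -0.9]
grip_width: 1.0
time_s: 3.38
tcp_pos: [0.3424, -0.2953, 0.2314]
ee_rot: [1.117, 2.936, -0.0]
ft_force: [-0.2, 0.6, -0.1]
grip_width: 0.996
t 3.38 tcp [ 0.3424 -0.2953  0.2314] Y° 48.3 z [ 0. -0. -1.] F [-0.2  0.6 -0.1] w 0.996 q [-41.   6. -10.  74.  -0.   1.]
```

```bash
python3 -m pendant '[{"travel":[0.0065,0.0097,0],"rot":[0,0,7]},{"travel":[0.0065,0.0097,0],"rot":[0,0,7]},{"travel":[0.0065,0.0097,0],"rot":[0,0,7]},{"travel":[0.0065,0.0097,0],"rot":[0,0,7]},{"travel":[0.0065,0.0097,0],"rot":[0,0,7]},{"travel":[0.0065,0.0097,0],"rot":[0,0,7]},{"travel":[0.0065,0.0097,0],"rot":[0,0,7]},{"travel":[0.0065,0.0097,0],"rot":[0,0,7]}]' 
python3 -m pendant '[{"travel":[0.0065,0.0097,-0.01],"rot":[0,0,7]},{"travel":[0.0065,0.0097,-0.01],"rot":[0,0,7]},{"travel":[0.0065,0.0097,-0.01],"rot":[0,0,7]},{"travel":[0.0065,0.0097,-0.01],"rot":[0,0,7]},{"travel":[0.0065,0.0097,-0.01],"rot":[0,0,7]},{"travel":[0.0065,0.0097,-0.01],"rot":[0,0,7]},{"travel":[0.0065,0.0097,-0.01],"rot":[0,0,7]},{"travel":[0.0065,0.0097,-0.01],"rot":[0,0,7]}]'
python3 -m pendant '[{"travel":[0.0065,0.0097,-0.01],"rot":[0,0,7]},{"travel":[0.0065,0.0097,0],"rot":[0,0,7]},{"travel":[0,0,0],"rot":[0,0,0.5]},{"travel":[0,0,0],"rot":[0,0,0]},{"travel":[0,0,0],"rot":[0,0,0]},{"travel":[0,0,0],"rot":[0,0,0]},{"travel":[0,0,0],"rot":[0,0,0]},{"travel":[0,0,0],"rot":[0,0,0]}]'
python3 st.py
python3 - <<'E'
from h import *
s=readout.observe(); f=imaging.grab_frame("wrist"); cv2.imwrite("pics/w1.png",f["img"])
X,ok=wcloud(f,s); im=f["img"].astype(int)
ok&=(X[...,2]>.08)&(X[...,2]<.1)&(im[...,2]>im[...,1]+60)&(np.hypot(X[...,0]-.467,X[...,1]+.04)<.13)
L=X[ok]; print(len(L),cv2.minAreaRect(L[:,:2].astype(np.float32)), L.min(0),L.max(0))
E
```

```text
time_s: 4.05
tcp_pos: [0.3944, -0.2177, 0.2313]
ee_rot: [-0.392, 3.117, -0.0]
ft_force: [0.8, 0.0, 0.9]
grip_width: 0.996
time_s: 4.72
tcp_pos: [0.4464, -0.1401, 0.1509]
ee_rot: [-1.81, 2.568, -0.0]
ft_force: [-0.0, -0.4, 0.8]
grip_width: 0.997
time_s: 5.38
tcp_pos: [0.459, -0.1216, 0.1415]
ee_rot: [-2.11, 2.327, -0.001]
ft_force: [-0.2, 0.3, -0.0]
grip_width: 0.998
t 5.38 tcp [ 0.459  -0.1216  0.1415] Y° 174.4 z [ 0. -0. -1.] F [-0.2  0.3 -0. ] w 0.998 q [-15.  12. -17.  61.  -0. -99.]
2834 ((0.4599572718143463, -0.11746832728385925), (0.07444676756858826, 0.013833808712661266), 84.96631622314453) [ 0.45006749 -0.15471895  0.08001324] [ 0.46954889 -0.08036438  0.08881542]
```

View pics/w1.png

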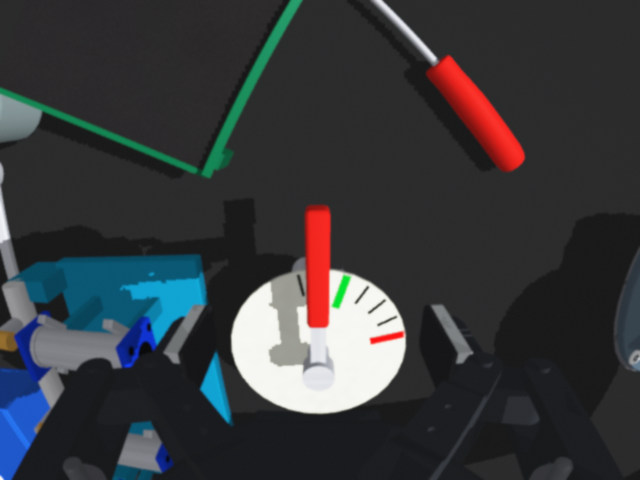

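The lever is centred between the open jaws at (317,265), with the green mark at (341,291) and the red at (387,337). Descending and gripping.

```bash
python3 -m pendant '[{"travel":[0,0.001,-0.02],"rot":[0,0,0]},{"travel":[0,0,-0.02],"rot":[0,0,0]},{"travel":[0,0,-0.02],"rot":[0,0,0]},{"travel":[0,0,-0.016],"rot":[0,0,0.6]},{"travel":[0,0,0],"rot":[0,0,0]},{"travel":[0,0,0],"rot":[0,0,0]},{"travel":[0,0,0],"rot":[0,0,0]},{"travel":[0,0,0],"rot":[0,0,0]}]'
python3 -m pendant '[{"travel":[0,0,0],"rot":[0,0,0]},{"travel":[0,0,0],"rot":[0,0,0]},{"travel":[0,0,0],"rot":[0,0,0]},{"travel":[0,0,0],"rot":[0,0,0]},{"travel":[0,0,0],"rot":[0,0,0]},{"travel":[0,0,0],"rot":[0,0,0]},{"travel":[0,0,0],"rot":[0,0,0]},{"travel":[0,0,0],"rot":[0,0,0]}]' 255; python3 st.py
```

```text
time_s: 6.1
tcp_pos: [0.46, -0.1205, 0.0664]
ee_rot: [-2.123, 2.314, -0.003]
ft_force: [-0.4, -0.8, 0.1]
grip_width: 1.003
time_s: 6.77
tcp_pos: [0.4594, -0.1203, 0.0655]
ee_rot: [-2.124, 2.314, -0.001]
ft_force: [0.4, 0.8, 3.8]
grip_width: 0.148
t 6.77 tcp [ 0.4594 -0.1203  0.0655] Y° 175.1 z [ 0.001 -0.    -1.   ] F [0.4 0.8 3.8] w 0.148 q [ -15.   16.  -24.   50.    0. -100.]
```

```bash
python3 -c "
import numpy as np
r=.083
a=np.deg2rad(265-7*np.arange(0,13))
p=np.c_[r*np.cos(a),r*np.sin(a)]
print(np.diff(p,axis=0).round(4).tolist())"
```

```text
[[-0.01, 0.0015], [-0.0098, 0.0027], [-0.0094, 0.0039], [-0.0088, 0.005], [-0.0081, 0.006], [-0.0074, 0.007], [-0.0064, 0.0078], [-0.0054, 0.0085], [-0.0044, 0.0091], [-0.0032, 0.0096], [-0.002, 0.0099], [-0.0008, 0.0101]]
```

```bash
python3 -m pendant '[{"travel":[-0.0100,0.0015,0],"rot":[0,0,-7]},{"travel":[-0.0098,0.0027,0],"rot":[0,0,-7]},{"travel":[-0.0094,0.0039,0],"rot":[0,0,-7]},{"travel":[-0.0088,0.005,0],"rot":[0,0,-7]},{"travel":[-0.0081,0.006,0],"rot":[0,0,-7]},{"travel":[-0.0074,0.007,0],"rot":[0,0,-7]},{"travel":[-0.0064,0.0078,0],"rot":[0,0,-7]},{"travel":[-0.0054,0.0085,0],"rot":[0,0,-7]}]'; python3 st.py
python3 -m pendant '[{"travel":[-0.0044,0.0091,0],"rot":[0,0,-7]},{"travel":[-0.0032,0.0096,0],"rot":[0,0,-7]},{"travel":[-0.001,0.005,0],"rot":[0,0,-3.5]},{"travel":[-0.0007,0.004,0],"rot":[0,0,-3]},{"travel":[0,0.0015,0],"rot":[0,0,-1]},{"travel":[0,0,0],"rot":[0,0,0]},{"travel":[0,0,0],"rot":[0,0,0]},{"travel":[0,0,0],"rot":[0,0,0]}]'; python3 st.py
```

```text
time_s: 7.43
tcp_pos: [0.3949, -0.0779, 0.0656]
ee_rot: [-0.779, 3.041, -0.002]
ft_force: [7.0, 0.4, -2.9]
grip_width: 0.15
t 7.43 tcp [ 0.3949 -0.0779  0.0656] Y° 118.7 z [ 0.003 -0.001 -1.   ] F [ 7.   0.4 -2.9] w 0.15 q [-11.   9. -33.  47.  -0. -40.]
time_s: 8.1
tcp_pos: [0.3855, -0.0488, 0.0655]
ee_rot: [-0.209, 3.133, -0.0]
ft_force: [5.7, -0.7, -0.0]
grip_width: 0.145
t 8.1 tcp [ 0.3855 -0.0488  0.0655] Y° 97.6 z [ 0.002 -0.    -1.   ] F [ 5.7 -0.7 -0. ] w 0.145 q [ -7.   8. -35.  47.   0. -15.]
```

```bash
python3 -m pendant '[{"travel":[0,0.0015,0],"rot":[0,0,-1]},{"travel":[0,0.0015,0],"rot":[0,0,-1]},{"travel":[0,0,0],"rot":[0,0,0]},{"travel":[0,0,0],"rot":[0,0,0]},{"travel":[0,0,0],"rot":[0,0,0]},{"travel":[0,0,0],"rot":[0,0,0]},{"travel":[0,0,0],"rot":[0,0,0]},{"travel":[0,0,0],"rot":[0,0,0]}]'; python3 st.py
python3 - <<'E'
from h import *
s=readout.observe(); print(s["ft_torque"]); f=imaging.grab_frame("wrist"); cv2.imwrite("pics/w2.png",f["img"])
E
```

```text
time_s: 8.77
tcp_pos: [0.3854, -0.0481, 0.0655]
ee_rot: [-0.155, 3.137, -0.009]
ft_force: [3.3, -16.4, -1.5]
grip_width: 0.147
t 8.77 tcp [ 0.3854 -0.0481  0.0655] Y° 95.7 z [ 0.001 -0.006 -1.   ] F [  3.3 -16.4  -1.5] w 0.147 q [ -7.   8. -35.  47.  -0. -13.]
[-3.03402781 -0.76165835  0.91283861]
```

View pics/w2.png

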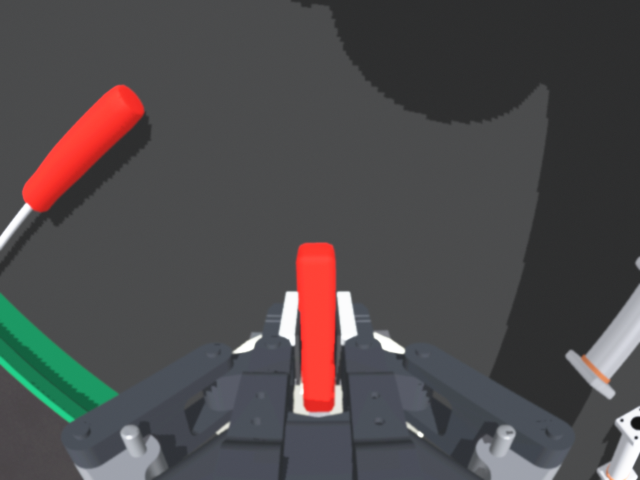

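The lever is against the stop: it pushed back with -16 N in y at Y of about 96°. Releasing and lifting clear.

```bash
python3 -m pendant '[{"travel":[0,-0.002,0],"rot":[0,0,0]},{"travel":[0,0,0],"rot":[0,0,0]},{"travel":[0,0,0],"rot":[0,0,0]},{"travel":[0,0,0],"rot":[0,0,0]},{"travel":[0,0,0],"rot":[0,0,0]},{"travel":[0,0,0.02],"rot":[0,0,0]},{"travel":[0,0,0.03],"rot":[0,0,0]},{"travel":[0,0,0.04],"rot":[0,0,0]}]' 0
python3 -m pendant '[{"travel":[0.035,-0.003,0.03],"rot":[0,0,-3]},{"travel":[0.035,-0.003,0.02],"rot":[0,0,-3]},{"travel":[0.035,-0.003,0],"rot":[0,0,-3.3]},{"travel":[0.035,-0.003,0],"rot":[0,0,0]},{"travel":[0.035,-0.003,0],"rot":[0,0,0]},{"travel":[0.035,-0.003,0],"rot":[0,0,0]},{"travel":[0.035,-0.003,0],"rot":[0,0,0]},{"travel":[0,0,0],"rot":[0,0,0]}]'; python3 st.py
python3 meas.py
python3 - <<'E'
from h import *
s=readout.observe(); f=imaging.grab_frame("wrist"); cv2.imwrite("pics/w3.png",f["img"])
E
```

```text
time_s: 9.48
tcp_pos: [0.3826, -0.0472, 0.1547]
ee_rot: [0.154, -3.133, -0.001]
ft_force: [1.0, 0.1, -1.0]
grip_width: 1.005
time_s: 10.15
tcp_pos: [0.631, -0.0685, 0.1999]
ee_rot: [0.101, 3.14, 0.0]
ft_force: [-2.7, -0.2, -0.5]
grip_width: 0.999
t 10.15 tcp [ 0.631  -0.0685  0.1999] Y° 86.3 z [ 0.  0. -1.] F [-2.7 -0.2 -0.5] w 0.999 q [-6. 25. 12. 77.  0. -3.]
fresh1 ['scene', 'side'] x,y,yaw°,z 0.4169 0.204 -27.9 0.0215 err 0.0014
fresh1 ['scene', 'side'] x,y,yaw°,z 0.587 0.3302 20.2 0.0215 err 0.0016
fresh1 ['scene', 'side'] x,y,yaw°,z 0.4561 0.378 -2.3 0.0216 err 0.0015
cooled1 ['scene', 'side'] x,y,yaw°,z 0.6432 0.0344 -3.7 0.0956 err 0.0014
cooled1 ['scene'] x,y,yaw°,z 0.6541 0.1391 -3.8 0.0951 err 0.0016
cooled1 ['scene', 'side'] x,y,yaw°,z 0.6332 -0.0701 -3.5 0.0955 err 0.0015
cooled1 ['side'] x,y,yaw°,z 0.5869 0.3295 20.0 0.0221 err 0.0018
```

View pics/w3.png

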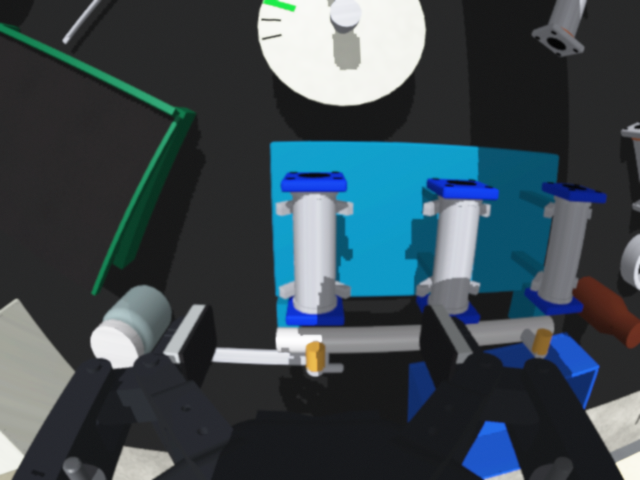

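```bash
python3 - <<'E'
from h import *
s=readout.observe(); f=imaging.grab_frame("wrist")
X,ok=wcloud(f,s); im=f["img"].astype(int)
m=ok&(np.abs(X[...,2]-.016)<.006)&(im[...,0]>im[...,2]+40)&(X[...,0]<.74)&(X[...,0]>.5)
P=X[m]; print(len(P),P.min(0),P.max(0))
# front edge: per-y-bin min x
for y in np.arange(-.09,.16,.03):
    b=P[np.abs(P[:,1]-y)<.005]; 
    if len(b)>10: print(y.round(2),np.percentile(b[:,0],1).round(4))
# forks: grey pts z .085-.1 near spool1
u=ok&(X[...,2]>.085)&(X[...,2]<.101)&((im.max(2)-im.min(2))<40)
for yc,xc in ((-.0701,.633),(.0344,.643),(.139,.65)):
    q=X[u]; d=q-[xc,yc,0]; c,sn=np.cos(np.deg2rad(-3.6)),np.sin(np.deg2rad(-3.6))
    l=np.c_[c*d[:,0]+sn*d[:,1],-sn*d[:,0]+c*d[:,1]]
    k=(np.abs(l[:,1])>.0165)&(np.abs(l[:,1])<.028)&(np.abs(l[:,0])<.043)
    h=np.histogram(l[k,0],bins=np.arange(-.044,.046,.004)); print(yc,h[0].tolist())
E
```

```text
27774 [ 0.51958831 -0.18530859  0.01003308] [0.73906538 0.18135727 0.02187572]
-0.09 0.5609
-0.06 0.5623
-0.03 0.5647
0.0 0.5668
0.03 0.5684
0.06 0.5697
0.09 0.5724
0.12 0.5747
0.15 0.5764
-0.0701 [0, 0, 29, 156, 125, 0, 0, 0, 0, 0, 0, 0, 0, 0, 0, 0, 0, 0, 33, 162, 112, 10]
0.0344 [14, 12, 161, 139, 19, 15, 14, 17, 15, 16, 16, 15, 15, 14, 10, 10, 10, 16, 156, 98, 12, 20]
0.139 [19, 39, 65, 65, 10, 10, 9, 11, 12, 9, 13, 7, 14, 15, 10, 7, 13, 30, 64, 46, 30, 14]
```

```bash
python3 -m pendant '[{"travel":[0.003,-0.0016,-0.025],"rot":[0,0,0]},{"travel":[0,0,-0.025],"rot":[0,0,0]},{"travel":[0,0,-0.025],"rot":[0,0,0]},{"travel":[0,0,-0.025],"rot":[0,0,0]},{"travel":[0,0,-0.023],"rot":[0,0,0]},{"travel":[0,0,0],"rot":[0,0,0]},{"travel":[0,0,0],"rot":[0,0,0]},{"travel":[0,0,0],"rot":[0,0,0]}]' 0
python3 -m pendant '[{"travel":[0,0,0],"rot":[0,0,0]},{"travel":[0,0,0],"rot":[0,0,0]},{"travel":[0,0,0],"rot":[0,0,0]},{"travel":[0,0,0],"rot":[0,0,0]},{"travel":[0,0,0],"rot":[0,0,0]},{"travel":[0,0,0],"rot":[0,0,0]},{"travel":[0,0,0],"rot":[0,0,0]},{"travel":[0,0,0],"rot":[0,0,0]}]' 255; python3 st.py
```

```text
time_s: 11.22
tcp_pos: [0.6297, -0.07, 0.0811]
ee_rot: [0.101, 3.138, -0.0]
ft_force: [0.2, 0.8, 1.0]
grip_width: 1.002
time_s: 11.88
tcp_pos: [0.6294, -0.0708, 0.0802]
ee_rot: [0.102, 3.139, -0.003]
ft_force: [-2.2, -4.3, 4.5]
grip_width: 0.332
t 11.88 tcp [ 0.6294 -0.0708  0.0802] Y° 86.3 z [ 0.001 -0.002 -1.   ] F [-2.2 -4.3  4.5] w 0.332 q [-6. 29. -1. 61. -0. -3.]
```

```bash
python3 -m pendant '[{"travel":[0,0,0.02],"rot":[0,0,0]},{"travel":[0,0,0.03],"rot":[0,0,0]},{"travel":[0,0,0.03],"rot":[0,0,0]},{"travel":[0,0,0.03],"rot":[0,0,0]},{"travel":[0,0,0.02],"rot":[0,0,0]},{"travel":[0,0,0],"rot":[0,0,0]},{"travel":[-0.01,-0.02,0],"rot":[0,0,-5]},{"travel":[-0.016,-0.033,0],"rot":[0,0,-5]}]'; python3 st.py
python3 -m pendant '[{"travel":[-0.016,-0.033,0],"rot":[0,0,-5]},{"travel":[-0.016,-0.033,0],"rot":[0,0,-5]},{"travel":[-0.016,-0.033,0],"rot":[0,0,-5]},{"travel":[-0.016,-0.033,0],"rot":[0,0,-4.8]},{"travel":[-0.016,-0.033,0],"rot":[0,0,0]},{"travel":[-0.016,-0.033,0],"rot":[-2.76,-4.17,0]},{"travel":[-0.016,-0.033,0],"rot":[-2.76,-4.17,0]},{"travel":[-0.016,-0.033,0],"rot":[-2.76,-4.17,0]}]'; python3 st.py
```

```text
time_s: 12.55
tcp_pos: [0.6037, -0.1209, 0.2079]
ee_rot: [-0.374, -3.118, -0.002]
ft_force: [0.4, 0.1, -3.7]
grip_width: 0.331
t 12.55 tcp [ 0.6037 -0.1209  0.2079] Y° 76.3 z [-0.001  0.001 -1.   ] F [ 0.4  0.1 -3.7] w 0.331 q [-11.  23.  10.  77.   0.   2.]
time_s: 13.22
tcp_pos: [0.4738, -0.3882, 0.2075]
ee_rot: [0.832, 2.765, -0.111]
ft_force: [0.6, 0.1, -3.8]
grip_width: 0.329
t 13.22 tcp [ 0.4738 -0.3882  0.2075] Y° 56.5 z [ 0.217 -0.144 -0.965] F [ 0.6  0.1 -3.8] w 0.329 q [-40.  12.  -9.  54.   2.  -6.]
```

```bash
python3 -m pendant '[{"travel":[-0.0034,-0.01,-0.01],"rot":[0,0,0]},{"travel":[-0.0034,-0.0094,-0.025],"rot":[0,0,0]},{"travel":[0,0,-0.025],"rot":[0,0,0]},{"travel":[0,0,-0.025],"rot":[0,0,0]},{"travel":[0,0,-0.02],"rot":[0,0,0]},{"travel":[0,0,-0.01],"rot":[0,0,0]},{"travel":[0,0,0],"rot":[0,0,0]},{"travel":[0,0,0],"rot":[0,0,0]}]'; python3 st.py
python3 - <<'E'
from h import *
for n in("scene","wrist"):
    f=imaging.grab_frame(n); cv2.imwrite(f"pics/a_{n}.png",f["img"])
E
```

```text
time_s: 13.88
tcp_pos: [0.4681, -0.4059, 0.0937]
ee_rot: [0.833, 2.768, -0.109]
ft_force: [1.1, -0.8, -2.6]
grip_width: 0.329
t 13.88 tcp [ 0.4681 -0.4059  0.0937] Y° 56.5 z [ 0.215 -0.142 -0.966] F [ 1.1 -0.8 -2.6] w 0.329 q [-42.  18. -19.  39.   2.  -8.]
```

View pics/a_wrist.png

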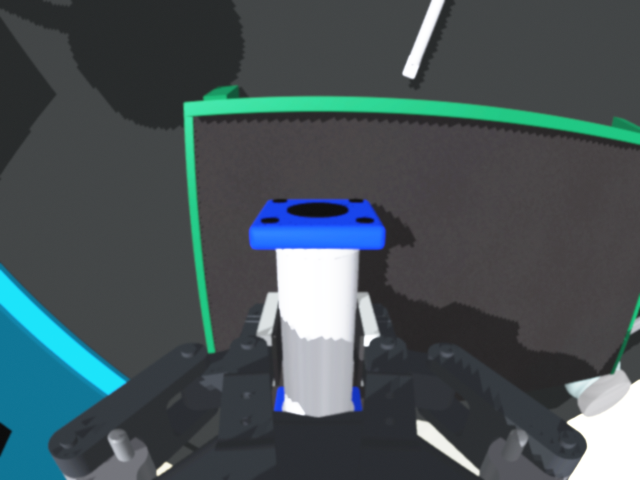

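View pics/a_scene.png

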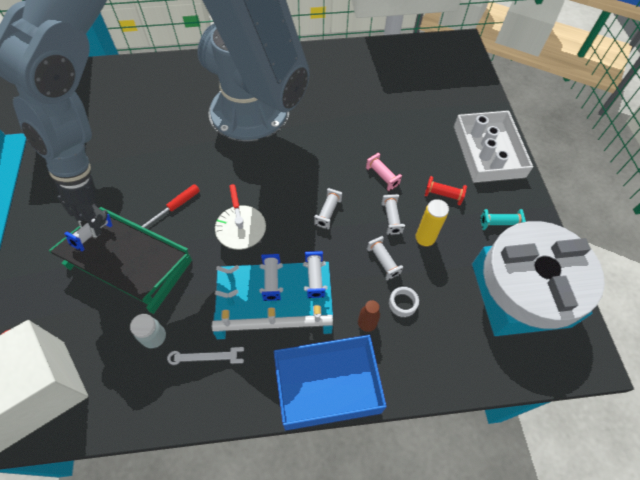

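The spool hangs parallel above the shelf, with its flange at wrist (317,222) and the lip beyond it. The shelf's left edge is clear of the fingers. Lowering and releasing.

```bash
python3 -m pendant '[{"travel":[0,0,-0.008],"rot":[0,0,0]},{"travel":[0,0,-0.006],"rot":[0,0,0]},{"travel":[0,0,-0.003],"rot":[0,0,0]},{"travel":[0,0,-0.001],"rot":[0,0,0]},{"travel":[0,0,0],"rot":[0,0,0]},{"travel":[0,0,0],"rot":[0,0,0]},{"travel":[0,0,0],"rot":[0,0,0]},{"travel":[0,0,0],"rot":[0,0,0]}]'; python3 st.py
```

```text
time_s: 14.65
tcp_pos: [0.4685, -0.4065, 0.0766]
ee_rot: [0.833, 2.766, -0.11]
ft_force: [0.5, -0.1, -2.6]
grip_width: 0.333
t 14.65 tcp [ 0.4685 -0.4065  0.0766] Y° 56.5 z [ 0.216 -0.143 -0.966] F [ 0.5 -0.1 -2.6] w 0.333 q [-42.  19. -21.  36.   2.  -8.]
```

```bash
python3 -m pendant '[{"travel":[0,0,-0.001],"rot":[0,0,0]},{"travel":[0,0,-0.001],"rot":[0,0,0]},{"travel":[0,0,0],"rot":[0,0,0]},{"travel":[0,0,0],"rot":[0,0,0]},{"travel":[0,0,0],"rot":[0,0,0]},{"travel":[0,0,0],"rot":[0,0,0]},{"travel":[0,0,0],"rot":[0,0,0]},{"travel":[0,0,0],"rot":[0,0,0]}]'; python3 st.py
python3 -m pendant '[{"travel":[0,0,0],"rot":[0,0,0]},{"travel":[0,0,0],"rot":[0,0,0]},{"travel":[0,0,0],"rot":[0,0,0]},{"travel":[0,0,0],"rot":[0,0,0]},{"travel":[0,0,0],"rot":[0,0,0]},{"travel":[-0.005,0.003,0.02],"rot":[0,0,0]},{"travel":[-0.006,0.004,0.03],"rot":[0,0,0]},{"travel":[0,0,0.03],"rot":[0,0,0]}]' 80; python3 st.py
```

```text
time_s: 15.32
tcp_pos: [0.4686, -0.4065, 0.0753]
ee_rot: [0.832, 2.765, -0.111]
ft_force: [-2.9, 2.5, 5.5]
grip_width: 0.329
t 15.32 tcp [ 0.4686 -0.4065  0.0753] Y° 56.5 z [ 0.217 -0.144 -0.966] F [-2.9  2.5  5.5] w 0.329 q [-42.  19. -21.  36.   2.  -8.]
time_s: 15.98
tcp_pos: [0.4557, -0.398, 0.154]
ee_rot: [0.834, 2.77, -0.108]
ft_force: [1.2, -0.0, 0.0]
grip_width: 0.689
t 15.98 tcp [ 0.4557 -0.398   0.154 ] Y° 56.5 z [ 0.213 -0.141 -0.967] F [ 1.2 -0.   0. ] w 0.689 q [-42.  13. -15.  47.   2.  -8.]
```

```bash
python3 -m pendant '[{"travel":[0.01,0.02,0.04],"rot":[2.76,4.17,0]},{"travel":[0.014,0.033,0.01],"rot":[2.76,4.17,0]},{"travel":[0.014,0.033,0],"rot":[2.7,4.1,0]},{"travel":[0.014,0.033,0],"rot":[0,0,5]},{"travel":[0.014,0.033,0],"rot":[0,0,5]},{"travel":[0.014,0.033,0],"rot":[0,0,5]},{"travel":[0.014,0.033,0],"rot":[0,0,5]},{"travel":[0.014,0.033,0],"rot":[0,0,5]}]' 0; python3 st.py
python3 meas.py
python3 - <<'E'
from h import *
f=imaging.grab_frame("scene"); cv2.imwrite("pics/b.png",cv2.resize(f["img"][150:330,20:340],None,fx=2.4,fy=2.4,interpolation=cv2.INTER_CUBIC))
E
```

```text
time_s: 16.65
tcp_pos: [0.564, -0.1515, 0.1948]
ee_rot: [0.225, 3.119, -0.001]
ft_force: [1.0, -0.2, -0.9]
grip_width: 1.001
t 16.65 tcp [ 0.564  -0.1515  0.1948] Y° 81.7 z [ 0.015 -0.002 -1.   ] F [ 1.  -0.2 -0.9] w 1.001 q [-15.  20.   2.  72.   0.  -7.]
fresh1 ['scene', 'side'] x,y,yaw°,z 0.5871 0.3305 20.7 0.0215 err 0.0015
fresh1 ['scene', 'side'] x,y,yaw°,z 0.4167 0.2038 -27.7 0.0216 err 0.0015
fresh1 ['scene', 'side'] x,y,yaw°,z 0.4563 0.3782 -2.0 0.0216 err 0.0015
cooled1 ['scene'] x,y,yaw°,z 0.469 -0.4072 -30.8 0.0963 err 0.0033
cooled1 ['scene', 'side'] x,y,yaw°,z 0.6433 0.0345 -4.0 0.0955 err 0.0014
cooled1 ['scene', 'side'] x,y,yaw°,z 0.6483 0.1393 -3.9 0.0955 err 0.0013
cooled1 ['side'] x,y,yaw°,z 0.412 -0.0384 -10.6 0.0956 err 0.0032
```

View pics/b.png

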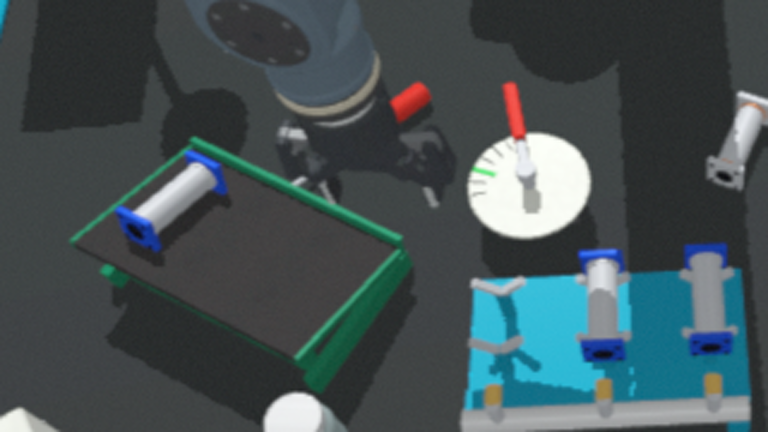

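Spool 1 lies flat on the shelf at crop (170,200), and the lever is at the red mark. On to cradle 2.

```bash
python3 -m pendant '[{"travel":[0.013,0.031,0],"rot":[0,0.85,1.5]},{"travel":[0.013,0.031,0],"rot":[0,0,1.5]},{"travel":[0.013,0.031,0],"rot":[0,0,1.5]},{"travel":[0.013,0.031,0],"rot":[0,0,0]},{"travel":[0.013,0.031,0],"rot":[0,0,0]},{"travel":[0.0135,0.031,0],"rot":[0,0,0]},{"travel":[0,0,-0.02],"rot":[0,0,0]},{"travel":[0,0,-0.02],"rot":[0,0,0]}]'; python3 st.py
```

```text
time_s: 17.67
tcp_pos: [0.6434, 0.0334, 0.1552]
ee_rot: [0.109, 3.137, -0.003]
ft_force: [0.0, -0.6, -0.5]
grip_width: 0.998
t 17.67 tcp [0.6434 0.0334 0.1552] Y° 86.0 z [ 0.003 -0.002 -1.   ] F [ 0.  -0.6 -0.5] w 0.998 q [ 3. 27.  8. 71. -0.  7.]
```

```bash
python3 -m pendant '[{"travel":[0.001,0.001,-0.02],"rot":[0,0,0]},{"travel":[0.001,0,-0.02],"rot":[0,0,0]},{"travel":[0.001,0,-0.02],"rot":[0,0,0]},{"travel":[0,0,-0.016],"rot":[0,0,0]},{"travel":[0,0,0],"rot":[0,0,0]},{"travel":[0,0,0],"rot":[0,0,0]},{"travel":[0,0,0],"rot":[0,0,0]},{"travel":[0,0,0],"rot":[0,0,0]}]'
python3 -m pendant '[{"travel":[0,0,0],"rot":[0,0,0]},{"travel":[0,0,0],"rot":[0,0,0]},{"travel":[0,0,0],"rot":[0,0,0]},{"travel":[0,0,0],"rot":[0,0,0]},{"travel":[0,0,0],"rot":[0,0,0]},{"travel":[0,0,0],"rot":[0,0,0]},{"travel":[0,0,0],"rot":[0,0,0]},{"travel":[0,0,0],"rot":[0,0,0]}]' 255; python3 st.py
```

```text
time_s: 18.33
tcp_pos: [0.6458, 0.0333, 0.0804]
ee_rot: [0.111, 3.138, -0.003]
ft_force: [-0.8, -0.8, 0.6]
grip_width: 0.995
time_s: 19.0
tcp_pos: [0.6451, 0.0335, 0.0794]
ee_rot: [0.11, 3.139, -0.004]
ft_force: [-2.1, -4.0, 6.0]
grip_width: 0.335
t 19.0 tcp [0.6451 0.0335 0.0794] Y° 86.0 z [ 0.    -0.003 -1.   ] F [-2.1 -4.   6. ] w 0.335 q [ 3. 30.  2. 62. -0.  7.]
```

```bash
python3 -m pendant '[{"travel":[0,0,0.02],"rot":[0,0,0]},{"travel":[0,0,0.03],"rot":[0,0,0]},{"travel":[0,0,0.03],"rot":[0,0,0]},{"travel":[0,0,0.03],"rot":[0,0,0]},{"travel":[0,0,0.02],"rot":[0,0,0]},{"travel":[-0.005,-0.015,0],"rot":[0,0,0]},{"travel":[-0.01,-0.03,0],"rot":[0,0,-5]},{"travel":[-0.01,-0.03,0],"rot":[0,0,-5]}]'; python3 st.py
python3 -m pendant '[{"travel":[-0.0105,-0.032,0],"rot":[0,0,-5]},{"travel":[-0.0105,-0.032,0],"rot":[0,0,-5]},{"travel":[-0.0105,-0.032,0],"rot":[0,0,-5]},{"travel":[-0.0105,-0.032,0],"rot":[0,0,-4.5]},{"travel":[-0.0105,-0.032,0],"rot":[0,0,0]},{"travel":[-0.0105,-0.032,0],"rot":[-2.76,-4.17,0]},{"travel":[-0.0105,-0.032,0],"rot":[-2.76,-4.17,0]},{"travel":[-0.0105,-0.032,0],"rot":[-2.76,-4.17,0]}]'; python3 st.py
```

```text
time_s: 19.67
tcp_pos: [0.6193, -0.0413, 0.2078]
ee_rot: [-0.385, -3.117, 0.003]
ft_force: [0.7, -0.3, -1.8]
grip_width: 0.33
t 19.67 tcp [ 0.6193 -0.0413  0.2078] Y° 75.9 z [-0.001 -0.001 -1.   ] F [ 0.7 -0.3 -1.8] w 0.33 q [-4. 24. 11. 77. -0. 10.]
time_s: 20.33
tcp_pos: [0.5345, -0.2989, 0.2073]
ee_rot: [0.833, 2.765, -0.114]
ft_force: [0.3, -0.0, -3.2]
grip_width: 0.329
t 20.33 tcp [ 0.5345 -0.2989  0.2073] Y° 56.4 z [ 0.216 -0.146 -0.965] F [ 0.3 -0.  -3.2] w 0.329 q [-28.  12.  -9.  54.  -1.   5.]
```

```bash
python3 -m pendant '[{"travel":[-0.0075,-0.02,-0.005],"rot":[0,0,0]},{"travel":[-0.0075,-0.021,-0.015],"rot":[0,0,0]},{"travel":[0,0,-0.025],"rot":[0,0,0]},{"travel":[0,0,-0.025],"rot":[0,0,0]},{"travel":[0,0,-0.025],"rot":[0,0,0]},{"travel":[0,0,-0.02],"rot":[0,0,0]},{"travel":[0,0,-0.01],"rot":[0,0,0]},{"travel":[0,0,-0.004],"rot":[0,0,0]}]'; python3 st.py
python3 -m pendant '[{"travel":[0,0,-0.001],"rot":[0,0,0]},{"travel":[0,0,-0.001],"rot":[0,0,0]},{"travel":[0,0,0],"rot":[0,0,0]},{"travel":[0,0,0],"rot":[0,0,0]},{"travel":[0,0,0],"rot":[0,0,0]},{"travel":[0,0,0],"rot":[0,0,0]},{"travel":[0,0,0],"rot":[0,0,0]},{"travel":[0,0,0],"rot":[0,0,0]}]'; python3 st.py
```

```text
time_s: 21.0
tcp_pos: [0.5189, -0.3372, 0.0769]
ee_rot: [0.835, 2.771, -0.11]
ft_force: [-0.3, 0.5, -2.0]
grip_width: 0.332
t 21.0 tcp [ 0.5189 -0.3372  0.0769] Y° 56.5 z [ 0.211 -0.142 -0.967] F [-0.3  0.5 -2. ] w 0.332 q [-33.  19. -20.  36.  -0.   1.]
time_s: 21.67
tcp_pos: [0.521, -0.3382, 0.0782]
ee_rot: [0.833, 2.766, -0.112]
ft_force: [-0.1, -0.5, -2.0]
grip_width: 0.329
t 21.67 tcp [ 0.521  -0.3382  0.0782] Y° 56.5 z [ 0.215 -0.145 -0.966] F [-0.1 -0.5 -2. ] w 0.329 q [-33.  18. -20.  36.  -0.   1.]
```

```bash
python3 -m pendant '[{"travel":[0,0,-0.001],"rot":[0,0,0]},{"travel":[0,0,-0.001],"rot":[0,0,0]},{"travel":[0,0,-0.001],"rot":[0,0,0]},{"travel":[0,0,0],"rot":[0,0,0]},{"travel":[0,0,0],"rot":[0,0,0]},{"travel":[0,0,0],"rot":[0,0,0]},{"travel":[0,0,0],"rot":[0,0,0]},{"travel":[0,0,0],"rot":[0,0,0]}]'; python3 st.py
python3 -m pendant '[{"travel":[0,0,0],"rot":[0,0,0]},{"travel":[0,0,0],"rot":[0,0,0]},{"travel":[0,0,0],"rot":[0,0,0]},{"travel":[0,0,0],"rot":[0,0,0]},{"travel":[0,0,0],"rot":[0,0,0]},{"travel":[-0.005,0.003,0.02],"rot":[0,0,0]},{"travel":[-0.006,0.004,0.03],"rot":[0,0,0]},{"travel":[0,0,0.03],"rot":[0,0,0]}]' 80; python3 st.py
```

```text
time_s: 22.33
tcp_pos: [0.521, -0.3382, 0.076]
ee_rot: [0.833, 2.765, -0.113]
ft_force: [-5.1, 4.0, 10.4]
grip_width: 0.332
t 22.33 tcp [ 0.521  -0.3382  0.076 ] Y° 56.5 z [ 0.216 -0.145 -0.966] F [-5.1  4.  10.4] w 0.332 q [-33.  19. -21.  36.  -0.   1.]
time_s: 23.0
tcp_pos: [0.5082, -0.33, 0.1545]
ee_rot: [0.834, 2.77, -0.111]
ft_force: [0.5, -0.2, -0.3]
grip_width: 0.686
t 23.0 tcp [ 0.5082 -0.33    0.1545] Y° 56.5 z [ 0.212 -0.142 -0.967] F [ 0.5 -0.2 -0.3] w 0.686 q [-33.  13. -15.  47.  -0.   1.]
```

```bash
python3 -m pendant '[{"travel":[0.005,0.015,0.04],"rot":[2.76,4.17,0]},{"travel":[0.0095,0.032,0.012],"rot":[2.76,4.17,0]},{"travel":[0.0095,0.032,0],"rot":[2.76,4.17,0]},{"travel":[0.0095,0.032,0],"rot":[0,0,5]},{"travel":[0.0095,0.032,0],"rot":[0,0,5]},{"travel":[0.0095,0.032,0],"rot":[0,0,5]},{"travel":[0.0095,0.032,0],"rot":[0,0,5]},{"travel":[0.0095,0.032,0],"rot":[0,0,5]}]' 0
python3 -m pendant '[{"travel":[0.0095,0.032,0],"rot":[0,0,4.6]},{"travel":[0.0095,0.032,0],"rot":[0,0,0]},{"travel":[0.0095,0.032,0],"rot":[0,0,0]},{"travel":[0.0095,0.032,0],"rot":[0,0,0]},{"travel":[0.0095,0.032,0],"rot":[0,0,0]},{"travel":[0.0095,0.032,0],"rot":[0,0,0]},{"travel":[0.0095,0.032,0],"rot":[0,0,0]},{"travel":[0,0,0],"rot":[0,0,0]}]'; python3 st.py; python3 meas.py
```

```text
time_s: 23.67
tcp_pos: [0.5813, -0.0941, 0.1978]
ee_rot: [0.225, 3.118, -0.004]
ft_force: [1.0, -0.5, -0.4]
grip_width: 0.998
time_s: 24.33
tcp_pos: [0.6486, 0.1338, 0.1972]
ee_rot: [0.1, 3.124, -0.001]
ft_force: [-0.4, -1.5, -1.2]
grip_width: 0.997
t 24.33 tcp [0.6486 0.1338 0.1972] Y° 86.3 z [ 0.016 -0.001 -1.   ] F [-0.4 -1.5 -1.2] w 0.997 q [12. 27. 15. 77. -0. 15.]
fresh1 ['scene', 'side'] x,y,yaw°,z 0.4562 0.378 -2.3 0.0215 err 0.0014
fresh1 ['scene', 'side'] x,y,yaw°,z 0.5869 0.3305 20.4 0.0216 err 0.0015
cooled1 ['scene'] x,y,yaw°,z 0.4685 -0.4066 -31.2 0.0956 err 0.0034
cooled1 ['scene'] x,y,yaw°,z 0.5161 -0.3355 -31.1 0.0961 err 0.0034
cooled1 ['scene'] x,y,yaw°,z 0.4215 -0.0379 -9.2 0.0973 err 0.0027
cooled1 ['scene', 'side'] x,y,yaw°,z 0.6482 0.1393 -3.6 0.0955 err 0.0014
cooled1 ['scene'] x,y,yaw°,z 0.5872 0.3309 20.5 0.0213 err 0.0014
fresh1 ['side'] x,y,yaw°,z 0.4126 0.2055 -28.0 0.0221 err 0.0019
```

```bash
python3 -m pendant '[{"travel":[0.001,0.004,-0.015],"rot":[0,0.9,0]},{"travel":[0.001,0.002,-0.025],"rot":[0,0,0]},{"travel":[0,0,-0.025],"rot":[0,0,0]},{"travel":[0,0,-0.025],"rot":[0,0,0]},{"travel":[0,0,-0.018],"rot":[0,0,0]},{"travel":[0,0,-0.01],"rot":[0,0,0]},{"travel":[0,0,0],"rot":[0,0,0]},{"travel":[0,0,0],"rot":[0,0,0]}]'
python3 -m pendant '[{"travel":[0,0,0],"rot":[0,0,0]},{"travel":[0,0,0],"rot":[0,0,0]},{"travel":[0,0,0],"rot":[0,0,0]},{"travel":[0,0,0],"rot":[0,0,0]},{"travel":[0,0,0],"rot":[0,0,0]},{"travel":[0,0,0],"rot":[0,0,0]},{"travel":[0,0,0],"rot":[0,0,0]},{"travel":[0,0,0],"rot":[0,0,0]}]' 255; python3 st.py
```

```text
time_s: 25.3
tcp_pos: [0.6494, 0.1339, 0.08]
ee_rot: [-0.108, -3.139, 0.004]
ft_force: [0.1, -0.6, 0.5]
grip_width: 0.998
time_s: 25.97
tcp_pos: [0.6505, 0.138, 0.0819]
ee_rot: [0.103, 3.136, 0.006]
ft_force: [-0.3, 14.0, 6.8]
grip_width: 0.328
t 25.97 tcp [0.6505 0.138  0.0819] Y° 86.2 z [ 0.004  0.004 -1.   ] F [-0.3 14.   6.8] w 0.328 q [12. 31.  5. 63.  0. 16.]
```

```bash
python3 -m pendant '[{"travel":[0,0.003,0.02],"rot":[0,0,0]},{"travel":[0,0,0.03],"rot":[0,0,0]},{"travel":[0,0,0.03],"rot":[0,0,0]},{"travel":[0,0,0.03],"rot":[0,0,0]},{"travel":[0,0,0.015],"rot":[0,0,0]},{"travel":[-0.003,-0.015,0],"rot":[0,0,0]},{"travel":[-0.0065,-0.032,0],"rot":[0,0,-5]},{"travel":[-0.0065,-0.032,0],"rot":[0,0,-5]}]'; python3 st.py
python3 -m pendant '[{"travel":[-0.0065,-0.032,0],"rot":[0,0,-5]},{"travel":[-0.0065,-0.032,0],"rot":[0,0,-5]},{"travel":[-0.0065,-0.032,0],"rot":[0,0,-5]},{"travel":[-0.0065,-0.032,0],"rot":[0,0,-4.7]},{"travel":[-0.0065,-0.032,0],"rot":[0,0,0]},{"travel":[-0.0065,-0.032,0],"rot":[-2.76,-4.17,0]},{"travel":[-0.0065,-0.032,0],"rot":[-2.76,-4.17,0]},{"travel":[-0.0065,-0.032,0],"rot":[-2.76,-4.17,0]}]'; python3 st.py
```

```text
time_s: 26.63
tcp_pos: [0.6327, 0.058, 0.2041]
ee_rot: [-0.382, -3.117, 0.005]
ft_force: [0.6, -0.1, -4.0]
grip_width: 0.33
t 26.63 tcp [0.6327 0.058  0.2041] Y° 76.0 z [-0.001 -0.003 -1.   ] F [ 0.6 -0.1 -4. ] w 0.33 q [ 5. 25. 12. 77. -0. 19.]
time_s: 27.3
tcp_pos: [0.58, -0.1998, 0.2038]
ee_rot: [0.836, 2.764, -0.116]
ft_force: [0.9, -0.6, -3.2]
grip_width: 0.329
t 27.3 tcp [ 0.58   -0.1998  0.2038] Y° 56.3 z [ 0.215 -0.148 -0.965] F [ 0.9 -0.6 -3.2] w 0.329 q [-17.  12.  -9.  54.  -5.  16.]
```

```bash
python3 -m pendant '[{"travel":[-0.007,-0.035,0],"rot":[0,0,0]},{"travel":[-0.0065,-0.034,-0.013],"rot":[0,0,0]},{"travel":[0,0,-0.025],"rot":[0,0,0]},{"travel":[0,0,-0.025],"rot":[0,0,0]},{"travel":[0,0,-0.025],"rot":[0,0,0]},{"travel":[0,0,-0.02],"rot":[0,0,0]},{"travel":[0,0,-0.01],"rot":[0,0,0]},{"travel":[0,0,0],"rot":[0,0,0]}]'; python3 st.py
python3 -m pendant '[{"travel":[0,0,-0.003],"rot":[0,0,0]},{"travel":[0,0,0],"rot":[0,0,0]},{"travel":[0,0,0],"rot":[0,0,0]},{"travel":[0,0,0],"rot":[0,0,0]},{"travel":[0,0,0],"rot":[0,0,0]},{"travel":[0,0,0],"rot":[0,0,0]},{"travel":[0,0,0],"rot":[0,0,0]},{"travel":[0,0,0],"rot":[0,0,0]}]'; python3 st.py
```

```text
time_s: 27.97
tcp_pos: [0.5652, -0.2659, 0.0837]
ee_rot: [0.838, 2.771, -0.112]
ft_force: [0.3, 0.2, -3.7]
grip_width: 0.332
t 27.97 tcp [ 0.5652 -0.2659  0.0837] Y° 56.3 z [ 0.209 -0.143 -0.967] F [ 0.3  0.2 -3.7] w 0.332 q [-24.  19. -19.  38.  -3.   9.]
time_s: 28.63
tcp_pos: [0.568, -0.2667, 0.0843]
ee_rot: [0.836, 2.765, -0.113]
ft_force: [-0.5, 0.4, -3.8]
grip_width: 0.33
t 28.63 tcp [ 0.568  -0.2667  0.0843] Y° 56.4 z [ 0.215 -0.145 -0.966] F [-0.5  0.4 -3.8] w 0.33 q [-24.  19. -19.  38.  -3.   9.]
```

```bash
python3 -m pendant '[{"travel":[0,0,-0.002],"rot":[0,0,0]},{"travel":[0,0,-0.002],"rot":[0,0,0]},{"travel":[0,0,-0.001],"rot":[0,0,0]},{"travel":[0,0,-0.001],"rot":[0,0,0]},{"travel":[0,0,0],"rot":[0,0,0]},{"travel":[0,0,0],"rot":[0,0,0]},{"travel":[0,0,0],"rot":[0,0,0]},{"travel":[0,0,0],"rot":[0,0,0]}]'; python3 st.py
```

```text
time_s: 29.3
tcp_pos: [0.5677, -0.2666, 0.0785]
ee_rot: [0.836, 2.765, -0.113]
ft_force: [-5.1, 1.5, 6.0]
grip_width: 0.33
t 29.3 tcp [ 0.5677 -0.2666  0.0785] Y° 56.4 z [ 0.215 -0.145 -0.966] F [-5.1  1.5  6. ] w 0.33 q [-24.  19. -19.  37.  -3.   9.]
```

```bash
python3 -m pendant '[{"travel":[0,0,0],"rot":[0,0,0]},{"travel":[0,0,0],"rot":[0,0,0]},{"travel":[0,0,0],"rot":[0,0,0]},{"travel":[0,0,0],"rot":[0,0,0]},{"travel":[0,0,0],"rot":[0,0,0]},{"travel":[-0.005,0.003,0.02],"rot":[0,0,0]},{"travel":[-0.006,0.004,0.03],"rot":[0,0,0]},{"travel":[0,0,0.03],"rot":[0,0,0]}]' 80
python3 -m pendant '[{"travel":[-0.005,0.015,0.04],"rot":[2.76,4.17,0]},{"travel":[-0.009,0.032,0.012],"rot":[2.76,4.17,0]},{"travel":[-0.009,0.032,0],"rot":[2.76,4.17,0]},{"travel":[-0.009,0.032,0],"rot":[0,0,3]},{"travel":[-0.009,0.032,0],"rot":[0,0,2.6]},{"travel":[-0.009,0.032,0],"rot":[0,0,0]},{"travel":[-0.009,0.032,0],"rot":[0,0,0]},{"travel":[-0.009,0.032,0],"rot":[0,0,0]}]' 0; python3 st.py; python3 meas.py
python3 - <<'E'
from h import *
f=imaging.grab_frame("scene"); cv2.imwrite("pics/c.png",cv2.resize(f["img"][150:330,20:420],None,fx=2,fy=2,interpolation=cv2.INTER_CUBIC))
E
```

```text
time_s: 29.97
tcp_pos: [0.5552, -0.2587, 0.1578]
ee_rot: [0.836, 2.769, -0.112]
ft_force: [1.6, -1.3, -0.4]
grip_width: 0.687
time_s: 30.63
tcp_pos: [0.4899, -0.0224, 0.202]
ee_rot: [0.757, 3.034, -0.009]
ft_force: [0.5, 0.0, -0.2]
grip_width: 0.999
t 30.63 tcp [ 0.4899 -0.0224  0.202 ] Y° 62.0 z [ 0.012 -0.009 -1.   ] F [ 0.5  0.  -0.2] w 0.999 q [-2. 10. -9. 70. -0. 26.]
fresh1 ['scene', 'side'] x,y,yaw°,z 0.4562 0.378 -2.3 0.0214 err 0.0015
fresh1 ['scene', 'side'] x,y,yaw°,z 0.4171 0.2036 -27.9 0.0217 err 0.0014
fresh1 ['scene', 'side'] x,y,yaw°,z 0.5869 0.3304 20.5 0.0214 err 0.0015
cooled1 ['scene', 'side'] x,y,yaw°,z 0.467 -0.4059 -30.4 0.0953 err 0.0035
cooled1 ['scene', 'side'] x,y,yaw°,z 0.5144 -0.335 -29.8 0.0961 err 0.0036
cooled1 ['scene'] x,y,yaw°,z 0.5633 -0.2645 -31.1 0.0962 err 0.0035
cooled1 ['side'] x,y,yaw°,z 0.5578 -0.2639 -34.5 0.0884 err 0.0037
```

View pics/c.png

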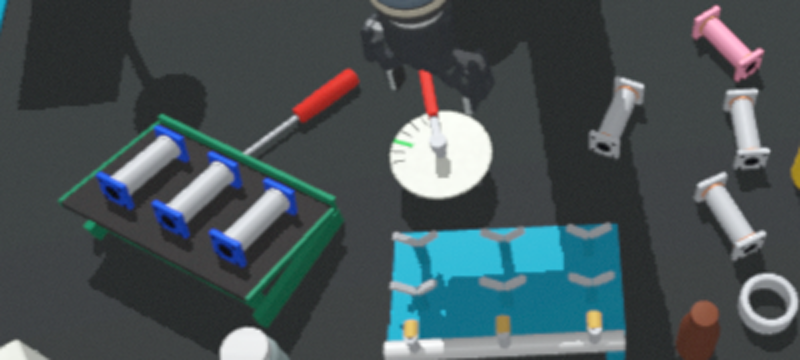

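All three blue-flanged spools lie on the shelf (crop (142,165), (195,193), (252,222)), and the three cradles are empty. Next is the first bare-steel spool, at crop (615,118).

```bash
python3 -m pendant '[{"travel":[-0.0104,0.0323,0],"rot":[0.5,0.7,0]},{"travel":[-0.0104,0.0323,0],"rot":[0,0,0]},{"travel":[-0.0104,0.0323,0],"rot":[0,0,0]},{"travel":[-0.0104,0.0323,0],"rot":[0,0,0]},{"travel":[-0.0104,0.0323,-0.01],"rot":[0,0,0]},{"travel":[-0.0104,0.0323,-0.02],"rot":[0,0,0]},{"travel":[-0.0104,0.0323,-0.02],"rot":[0,0,0]},{"travel":[0,0,-0.02],"rot":[0,0,0]}]'; python3 st.py
python3 meas.py|grep fresh
```

```text
time_s: 31.65
tcp_pos: [0.4171, 0.206, 0.1314]
ee_rot: [-0.757, -3.049, -0.003]
ft_force: [-0.2, -0.6, -0.5]
grip_width: 0.998
t 31.65 tcp [0.4171 0.206  0.1314] Y° 62.1 z [ 0.     0.002 -1.   ] F [-0.2 -0.6 -0.5] w 0.998 q [ 26.  11. -19.  59.   0.  54.]
fresh1 ['scene', 'side'] x,y,yaw°,z 0.4564 0.3779 -2.2 0.0216 err 0.0015
fresh1 ['scene', 'side'] x,y,yaw°,z 0.417 0.2036 -28.2 0.0217 err 0.0015
fresh1 ['scene', 'side'] x,y,yaw°,z 0.5868 0.3304 20.5 0.0215 err 0.0016
```

```bash
python3 -m pendant '[{"travel":[0,-0.0024,-0.02],"rot":[0,0,0]},{"travel":[0,0,-0.03],"rot":[0,0,0]},{"travel":[0,0,-0.03],"rot":[0,0,0]},{"travel":[0,0,-0.025],"rot":[0,0,0]},{"travel":[0,0,-0.017],"rot":[0,0,0]},{"travel":[0,0,0],"rot":[0,0,0]},{"travel":[0,0,0],"rot":[0,0,0]},{"travel":[0,0,0],"rot":[0,0,0]}]'; python3 st.py
python3 -m pendant '[{"travel":[0,0,0],"rot":[0,0,0]},{"travel":[0,0,0],"rot":[0,0,0]},{"travel":[0,0,0],"rot":[0,0,0]},{"travel":[0,0,0],"rot":[0,0,0]},{"travel":[0,0,0],"rot":[0,0,0]},{"travel":[0,0,0],"rot":[0,0,0]},{"travel":[0,0,0],"rot":[0,0,0]},{"travel":[0,0,0],"rot":[0,0,0]}]' 255; python3 st.py
```

```text
time_s: 32.62
tcp_pos: [0.4189, 0.2, 0.0115]
ee_rot: [0.762, 3.046, 0.001]
ft_force: [1.0, -0.3, 0.1]
grip_width: 1.005
t 32.62 tcp [0.4189 0.2    0.0115] Y° 61.9 z [ 0.002  0.001 -1.   ] F [ 1.  -0.3  0.1] w 1.005 q [ 26.  19. -30.  41.  -0.  54.]
time_s: 33.28
tcp_pos: [0.4179, 0.2003, 0.0108]
ee_rot: [0.76, 3.048, 0.001]
ft_force: [-0.7, -1.0, 9.8]
grip_width: 0.329
t 33.28 tcp [0.4179 0.2003 0.0108] Y° 62.0 z [ 0.001  0.    -1.   ] F [-0.7 -1.   9.8] w 0.329 q [ 26.  19. -30.  41.  -0.  54.]
```

```bash
python3 -m pendant '[{"travel":[0,0,0.02],"rot":[0,0,0]},{"travel":[0,0,0.035],"rot":[0,0,0]},{"travel":[0,0,0.035],"rot":[0,0,0]},{"travel":[0,0,0.035],"rot":[0,0,0]},{"travel":[0.01,-0.012,0.03],"rot":[0,0,2.5]},{"travel":[0.021,-0.026,0],"rot":[0,0,2.5]},{"travel":[0.021,-0.026,0],"rot":[0,0,2.5]},{"travel":[0.021,-0.026,0],"rot":[0,0,2.5]}]'; python3 st.py
python3 -m pendant '[{"travel":[0.021,-0.026,0],"rot":[0,0,2.5]},{"travel":[0.021,-0.026,0],"rot":[0,0,2.5]},{"travel":[0.021,-0.026,0],"rot":[0,0,2.5]},{"travel":[0.021,-0.026,0],"rot":[0,0,2.5]},{"travel":[0.021,-0.026,0],"rot":[0,0,2.5]},{"travel":[0.021,-0.026,0],"rot":[0,0,1.8]},{"travel":[0.021,-0.026,0],"rot":[0,0,0]},{"travel":[0,0,0],"rot":[0,0,0]}]'; python3 st.py
```

```text
time_s: 33.95
tcp_pos: [0.4912, 0.1092, 0.1657]
ee_rot: [0.486, 3.103, -0.0]
ft_force: [0.9, 0.7, -3.1]
grip_width: 0.328
t 33.95 tcp [0.4912 0.1092 0.1657] Y° 72.2 z [ 0.001 -0.    -1.   ] F [ 0.9  0.7 -3.1] w 0.328 q [ 13.  13. -11.  66.  -0.  30.]
time_s: 34.62
tcp_pos: [0.6404, -0.0765, 0.1638]
ee_rot: [0.107, 3.139, -0.003]
ft_force: [-1.9, -0.2, -2.5]
grip_width: 0.33
t 34.62 tcp [ 0.6404 -0.0765  0.1638] Y° 86.1 z [ 0.001 -0.002 -1.   ] F [-1.9 -0.2 -2.5] w 0.33 q [-7. 27.  9. 72. -0. -3.]
```

```bash
python3 -m pendant '[{"travel":[-0.0025,0.0065,0],"rot":[0,0,0.2]},{"travel":[0,0,0],"rot":[0,0,0]},{"travel":[0,0,-0.02],"rot":[0,0,0]},{"travel":[0,0,-0.02],"rot":[0,0,0]},{"travel":[0,0,-0.01],"rot":[0,0,0]},{"travel":[0,0,0],"rot":[0,0,0]},{"travel":[0,0,0],"rot":[0,0,0]},{"travel":[0,0,0],"rot":[0,0,0]}]'; python3 st.py
python3 meas.py
python3 - <<'E'
from h import *
f=imaging.grab_frame("wrist"); cv2.imwrite("pics/w5.png",f["img"])
E
```

```text
time_s: 35.28
tcp_pos: [0.6354, -0.0651, 0.1162]
ee_rot: [0.095, 3.139, -0.001]
ft_force: [0.1, 0.6, -2.5]
grip_width: 0.331
t 35.28 tcp [ 0.6354 -0.0651  0.1162] Y° 86.5 z [ 0.001 -0.    -1.   ] F [ 0.1  0.6 -2.5] w 0.331 q [-6. 28.  4. 66. -0. -2.]
fresh1 ['scene', 'side'] x,y,yaw°,z 0.587 0.3305 20.4 0.0215 err 0.0015
fresh1 ['scene', 'side'] x,y,yaw°,z 0.4561 0.3779 -1.9 0.0215 err 0.0015
cooled1 ['scene'] x,y,yaw°,z 0.4687 -0.4067 -30.6 0.0951 err 0.0034
cooled1 ['scene'] x,y,yaw°,z 0.5169 -0.3362 -30.4 0.0964 err 0.0033
cooled1 ['scene', 'side'] x,y,yaw°,z 0.5615 -0.2631 -31.2 0.0956 err 0.0036
```

View pics/w5.png

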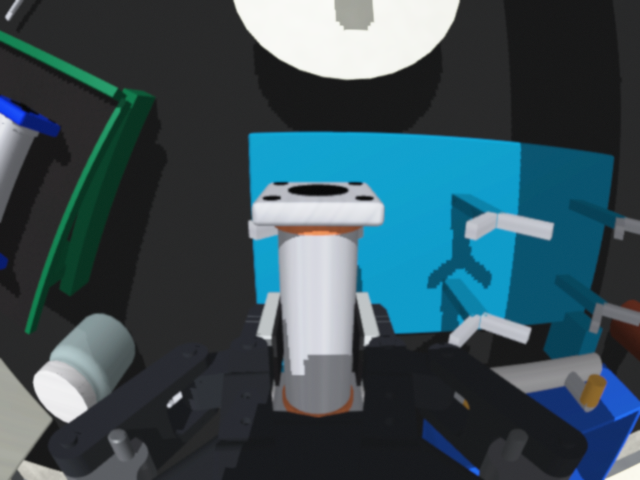

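```bash
python3 -m pendant '[{"travel":[0.0025,-0.005,0],"rot":[0,0,0]},{"travel":[0,0,0],"rot":[0,0,0]},{"travel":[0,0,0],"rot":[0,0,0]},{"travel":[0,0,0],"rot":[0,0,0]},{"travel":[0,0,0],"rot":[0,0,0]},{"travel":[0,0,0],"rot":[0,0,0]},{"travel":[0,0,0],"rot":[0,0,0]},{"travel":[0,0,0],"rot":[0,0,0]}]'; python3 st.py
```

```text
time_s: 36.3
tcp_pos: [0.6375, -0.0704, 0.1151]
ee_rot: [-0.096, -3.14, 0.001]
ft_force: [-0.4, -0.7, -3.4]
grip_width: 0.325
t 36.3 tcp [ 0.6375 -0.0704  0.1151] Y° 86.5 z [-0. -0. -1.] F [-0.4 -0.7 -3.4] w 0.325 q [-6. 28.  4. 66. -0. -3.]
```

```bash
python3 -m pendant '[{"travel":[0,0,-0.01],"rot":[0,0,0]},{"travel":[0,0,-0.01],"rot":[0,0,0]},{"travel":[0,0,-0.006],"rot":[0,0,0]},{"travel":[0,0,-0.002],"rot":[0,0,0]},{"travel":[0,0,-0.001],"rot":[0,0,0]},{"travel":[0,0,0],"rot":[0,0,0]},{"travel":[0,0,0],"rot":[0,0,0]},{"travel":[0,0,0],"rot":[0,0,0]}]'; python3 st.py
```

```text
time_s: 36.97
tcp_pos: [0.6378, -0.0703, 0.0863]
ee_rot: [0.096, 3.14, -0.0]
ft_force: [0.2, -0.4, -1.6]
grip_width: 0.327
t 36.97 tcp [ 0.6378 -0.0703  0.0863] Y° 86.5 z [ 0. -0. -1.] F [ 0.2 -0.4 -1.6] w 0.327 q [-6. 29.  1. 62. -0. -3.]
```

```bash
python3 -m pendant '[{"travel":[0,0,0],"rot":[0,0,0]},{"travel":[0,0,0],"rot":[0,0,0]},{"travel":[0,0,0],"rot":[0,0,0]},{"travel":[0,0,0],"rot":[0,0,0]},{"travel":[0,0,0],"rot":[0,0,0]},{"travel":[0,0,0.02],"rot":[0,0,0]},{"travel":[0,0,0.03],"rot":[0,0,0]},{"travel":[0,0,0.035],"rot":[0,0,0]}]' 80
python3 -m pendant '[{"travel":[-0.003,0.018,0],"rot":[0,0,4]},{"travel":[-0.004,0.036,0],"rot":[0,0,4]},{"travel":[-0.004,0.036,0],"rot":[0,0,4]},{"travel":[-0.004,0.036,0],"rot":[0,0,4]},{"travel":[-0.004,0.036,0],"rot":[0,0,4]},{"travel":[-0.004,0.036,0],"rot":[0,0,4]},{"travel":[-0.004,0.036,0],"rot":[0,0,0]},{"travel":[-0.004,0.036,0],"rot":[0,0,0]}]' 0; python3 st.py; python3 meas.py | grep fresh
```

```text
time_s: 37.63
tcp_pos: [0.6364, -0.0703, 0.1704]
ee_rot: [-0.096, -3.136, 0.0]
ft_force: [1.4, -0.6, -0.5]
grip_width: 0.687
time_s: 38.3
tcp_pos: [0.6061, 0.2012, 0.1713]
ee_rot: [-0.559, 3.091, -0.001]
ft_force: [1.3, 0.3, 0.3]
grip_width: 0.997
t 38.3 tcp [0.6061 0.2012 0.1713] Y° 110.5 z [ 0. -0. -1.] F [1.3 0.3 0.3] w 0.997 q [18. 26.  9. 73. -0. -2.]
fresh1 ['scene', 'side'] x,y,yaw°,z 0.4561 0.3778 -2.0 0.0214 err 0.0015
fresh1 ['scene'] x,y,yaw°,z 0.5925 0.3332 18.5 0.0215 err 0.0017
fresh1 ['scene', 'side'] x,y,yaw°,z 0.6355 -0.0703 -3.9 0.0954 err 0.0015
```

Spool A is seated in cradle 1 at (0.6355, -0.0703, 0.0954). Next, spool B.

```bash
python3 -m pendant '[{"travel":[-0.005,0.032,0],"rot":[0,0,0]},{"travel":[-0.005,0.032,0],"rot":[0,0,0]},{"travel":[-0.005,0.032,0],"rot":[0,0,0]},{"travel":[-0.004,0.032,-0.02],"rot":[0,0,0]},{"travel":[0,0.001,-0.02],"rot":[0,0,0]},{"travel":[0,0,-0.02],"rot":[0,0,0]},{"travel":[0,0,0],"rot":[0,0,0]},{"travel":[0,0,0],"rot":[0,0,0]}]'; python3 st.py
python3 - <<'E'
from h import *
s=readout.observe(); f=imaging.grab_frame("wrist"); cv2.imwrite("pics/w6.png",f["img"])
E
python3 meas.py|grep fresh
```

```text
time_s: 39.27
tcp_pos: [0.5874, 0.3269, 0.1104]
ee_rot: [0.556, -3.09, 0.002]
ft_force: [0.0, -0.4, -0.2]
grip_width: 1.0
t 39.27 tcp [0.5874 0.3269 0.1104] Y° 110.4 z [-0.002 -0.002 -1.   ] F [ 0.  -0.4 -0.2] w 1.0 q [29. 31.  9. 68. -0.  9.]
fresh1 ['scene'] x,y,yaw°,z 0.6418 -0.0705 -2.9 0.0953 err 0.0016
fresh1 ['scene'] x,y,yaw°,z 0.587 0.331 20.6 0.021 err 0.0014
fresh1 ['side'] x,y,yaw°,z 0.4505 0.3777 -3.1 0.0221 err 0.0019
```

View pics/w6.png

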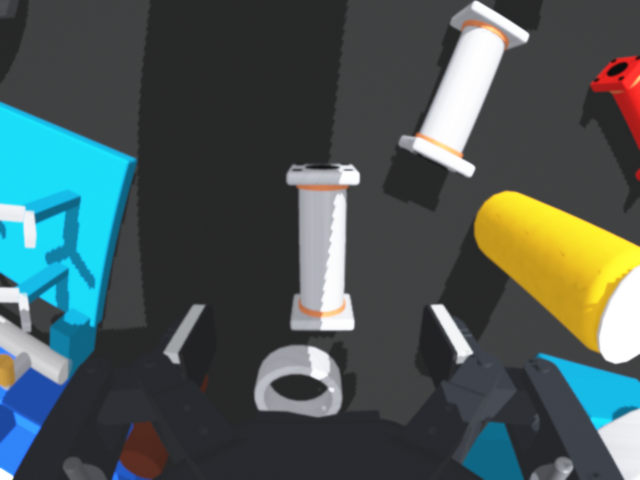

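Spool B, with copper rings, is centred between the jaws at (322,245), and the collar (298,388) and can (560,265) are clear of the fingers. Descending.

```bash
python3 -m pendant '[{"travel":[0,0.004,-0.02],"rot":[0,0,0]},{"travel":[0,0,-0.03],"rot":[0,0,0]},{"travel":[0,0,-0.03],"rot":[0,0,0]},{"travel":[0,0,-0.015],"rot":[0,0,0]},{"travel":[0,0,-0.007],"rot":[0,0,0]},{"travel":[0,0,0],"rot":[0,0,0]},{"travel":[0,0,0],"rot":[0,0,0]},{"travel":[0,0,0],"rot":[0,0,0]}]'; python3 st.py
python3 -m pendant '[{"travel":[0,0,0],"rot":[0,0,0]},{"travel":[0,0,0],"rot":[0,0,0]},{"travel":[0,0,0],"rot":[0,0,0]},{"travel":[0,0,0],"rot":[0,0,0]},{"travel":[0,0,0],"rot":[0,0,0]},{"travel":[0,0,0],"rot":[0,0,0]},{"travel":[0,0,0],"rot":[0,0,0]},{"travel":[0,0,0],"rot":[0,0,0]}]' 255; python3 st.py
```

```text
time_s: 40.28
tcp_pos: [0.5886, 0.3331, 0.0108]
ee_rot: [-0.558, 3.089, 0.001]
ft_force: [0.7, -0.6, -0.7]
grip_width: 1.004
t 40.28 tcp [0.5886 0.3331 0.0108] Y° 110.5 z [ 0.002  0.001 -1.   ] F [ 0.7 -0.6 -0.7] w 1.004 q [30. 36.  1. 55. -0.  9.]
time_s: 40.95
tcp_pos: [0.5879, 0.3326, 0.0098]
ee_rot: [-0.559, 3.091, -0.0]
ft_force: [-0.3, -0.2, 6.3]
grip_width: 0.324
t 40.95 tcp [0.5879 0.3326 0.0098] Y° 110.5 z [ 0.001 -0.    -1.   ] F [-0.3 -0.2  6.3] w 0.324 q [30. 36.  1. 55. -0.  9.]
```

```bash
python3 -m pendant '[{"travel":[0,0,0.02],"rot":[0,0,0]},{"travel":[0,0,0.035],"rot":[0,0,0]},{"travel":[0,0,0.035],"rot":[0,0,0]},{"travel":[0,0,0.035],"rot":[0,0,0]},{"travel":[0.003,-0.018,0.03],"rot":[0,0,-3]},{"travel":[0.006,-0.032,0],"rot":[0,0,-3]},{"travel":[0.006,-0.032,0],"rot":[0,0,-3]},{"travel":[0.006,-0.032,0],"rot":[0,0,-3]}]'; python3 st.py
python3 -m pendant '[{"travel":[0.006,-0.032,0],"rot":[0,0,-3]},{"travel":[0.006,-0.032,0],"rot":[0,0,-3]},{"travel":[0.006,-0.032,0],"rot":[0,0,-3]},{"travel":[0.006,-0.032,0],"rot":[0,0,-3]},{"travel":[0.006,-0.032,0],"rot":[0,0,-0.2]},{"travel":[0.004,-0.018,0],"rot":[0,0,0]},{"travel":[0,0,0],"rot":[0,0,0]},{"travel":[0,0,0],"rot":[0,0,0]}]'; python3 st.py
```

```text
time_s: 41.62
tcp_pos: [0.6085, 0.2177, 0.1644]
ee_rot: [-0.23, 3.133, -0.0]
ft_force: [0.4, 0.2, -2.7]
grip_width: 0.326
t 41.62 tcp [0.6085 0.2177 0.1644] Y° 98.4 z [ 0. -0. -1.] F [ 0.4  0.2 -2.7] w 0.326 q [20. 27. 10. 73. -0. 11.]
time_s: 42.28
tcp_pos: [0.6423, 0.0394, 0.1635]
ee_rot: [-0.105, -3.139, 0.0]
ft_force: [0.0, 0.5, -2.0]
grip_width: 0.331
t 42.28 tcp [0.6423 0.0394 0.1635] Y° 86.2 z [-0.001 -0.    -1.   ] F [ 0.   0.5 -2. ] w 0.331 q [ 4. 27.  9. 72. -0.  7.]
```

```bash
python3 -m pendant '[{"travel":[0.0024,-0.005,0],"rot":[0,0,0]},{"travel":[0,0,-0.02],"rot":[0,0,0]},{"travel":[0,0,-0.02],"rot":[0,0,0]},{"travel":[0,0,-0.01],"rot":[0,0,0]},{"travel":[0,0,0],"rot":[0,0,0]},{"travel":[0,0,0],"rot":[0,0,0]},{"travel":[0,0,0],"rot":[0,0,0]},{"travel":[0,0,0],"rot":[0,0,0]}]'; python3 st.py
```

```text
time_s: 42.95
tcp_pos: [0.6457, 0.0358, 0.1153]
ee_rot: [0.101, 3.138, -0.0]
ft_force: [0.9, -0.4, -2.3]
grip_width: 0.332
t 42.95 tcp [0.6457 0.0358 0.1153] Y° 86.3 z [ 0.002 -0.    -1.   ] F [ 0.9 -0.4 -2.3] w 0.332 q [ 3. 29.  5. 66. -0.  7.]
```

```bash
python3 -m pendant '[{"travel":[-0.001,-0.0012,-0.01],"rot":[0,0,0]},{"travel":[0,0,-0.01],"rot":[0,0,0]},{"travel":[0,0,-0.006],"rot":[0,0,0]},{"travel":[0,0,-0.002],"rot":[0,0,0]},{"travel":[0,0,-0.001],"rot":[0,0,0]},{"travel":[0,0,0],"rot":[0,0,0]},{"travel":[0,0,0],"rot":[0,0,0]},{"travel":[0,0,0],"rot":[0,0,0]}]'; python3 st.py
```

```text
time_s: 43.62
tcp_pos: [0.6442, 0.0344, 0.0853]
ee_rot: [0.102, 3.139, -0.0]
ft_force: [0.3, -0.4, -2.3]
grip_width: 0.328
t 43.62 tcp [0.6442 0.0344 0.0853] Y° 86.3 z [ 0. -0. -1.] F [ 0.3 -0.4 -2.3] w 0.328 q [ 3. 30.  2. 62. -0.  7.]
```

```bash
python3 -m pendant '[{"travel":[0,0,0],"rot":[0,0,0]},{"travel":[0,0,0],"rot":[0,0,0]},{"travel":[0,0,0],"rot":[0,0,0]},{"travel":[0,0,0],"rot":[0,0,0]},{"travel":[0,0,0],"rot":[0,0,0]},{"travel":[0,0,0.02],"rot":[0,0,0]},{"travel":[0,0,0.03],"rot":[0,0,0]},{"travel":[0,0,0.035],"rot":[0,0,0]}]' 80
python3 -m pendant '[{"travel":[-0.01,0.02,0],"rot":[0,0,1.6]},{"travel":[-0.017,0.031,0],"rot":[0,0,0]},{"travel":[-0.017,0.031,0],"rot":[0,0,0]},{"travel":[-0.017,0.031,0],"rot":[0,0,0]},{"travel":[-0.017,0.031,0],"rot":[0,0,0]},{"travel":[-0.017,0.031,0],"rot":[0,0,0]},{"travel":[-0.017,0.031,0],"rot":[0,0,0]},{"travel":[-0.017,0.031,0],"rot":[0,0,0]}]' 0; python3 st.py; python3 meas.py | grep fresh
```

```text
time_s: 44.28
tcp_pos: [0.6427, 0.0343, 0.1694]
ee_rot: [-0.101, -3.136, 0.001]
ft_force: [0.5, -0.2, 0.0]
grip_width: 0.687
time_s: 44.95
tcp_pos: [0.514, 0.2726, 0.1703]
ee_rot: [0.058, 3.141, -0.0]
ft_force: [1.0, -0.9, 0.0]
grip_width: 1.0
t 44.95 tcp [0.514  0.2726 0.1703] Y° 87.9 z [ 0. -0. -1.] F [ 1.  -0.9  0. ] w 1.0 q [28. 21.  0. 70. -0. 30.]
fresh1 ['scene', 'side'] x,y,yaw°,z 0.6448 -0.0712 -3.7 0.0955 err 0.0015
fresh1 ['scene', 'side'] x,y,yaw°,z 0.4563 0.378 -2.3 0.0217 err 0.0015
fresh1 ['scene', 'side'] x,y,yaw°,z 0.6424 0.0346 -3.5 0.0955 err 0.0014
```

Spool A has shifted about 9 mm along its cradle, which is the forks' play (probably the announced knock). It is still seated. Continuing with spool C.

```bash
python3 -m pendant '[{"travel":[-0.0145,0.0264,0],"rot":[0,0,0]},{"travel":[-0.0145,0.0264,0],"rot":[0,0,0]},{"travel":[-0.0145,0.0264,0],"rot":[0,0,0]},{"travel":[-0.0145,0.0264,-0.02],"rot":[0,0,0]},{"travel":[0,0,-0.02],"rot":[0,0,0]},{"travel":[0,0,-0.02],"rot":[0,0,0]},{"travel":[0,0,0],"rot":[0,0,0]},{"travel":[0,0,0],"rot":[0,0,0]}]'; python3 st.py
python3 - <<'E'
from h import *
f=imaging.grab_frame("wrist"); cv2.imwrite("pics/w7.png",f["img"])
E
python3 meas.py|grep fresh
```

```text
time_s: 45.92
tcp_pos: [0.4572, 0.3756, 0.1095]
ee_rot: [-0.06, -3.139, 0.003]
ft_force: [-0.4, -1.0, -0.4]
grip_width: 1.0
t 45.92 tcp [0.4572 0.3756 0.1095] Y° 87.8 z [-0.002 -0.002 -1.   ] F [-0.4 -1.  -0.4] w 1.0 q [39. 24. -4. 62. -0. 42.]
fresh1 ['scene', 'side'] x,y,yaw°,z 0.4562 0.3781 -1.8 0.0217 err 0.0015
fresh1 ['scene'] x,y,yaw°,z 0.6509 -0.0711 -3.7 0.0951 err 0.0016
fresh1 ['scene', 'side'] x,y,yaw°,z 0.6422 0.0343 -3.4 0.0954 err 0.0015
fresh1 ['side'] x,y,yaw°,z 0.6088 -0.0682 -11.0 0.0977 err 0.0037
```

View pics/w7.png

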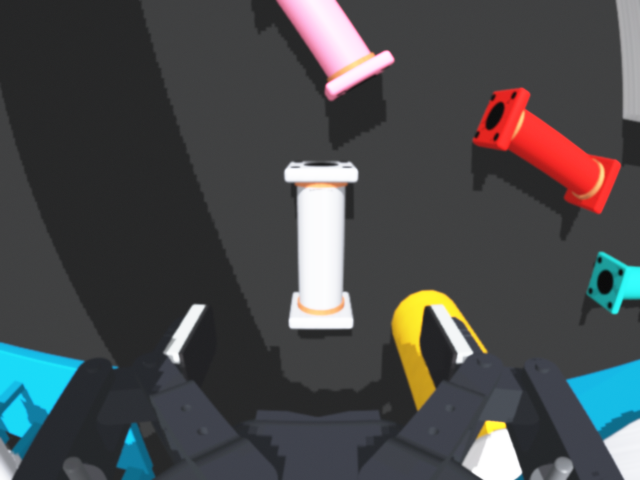

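Spool C (bare flanges, copper rings) is centred at (321,245). The pink (340,45), red (545,150) and yellow can (430,330) are clear, with about 20 mm or more to the can. Descending.

```bash
python3 -m pendant '[{"travel":[-0.001,0.0025,-0.02],"rot":[0,0,0]},{"travel":[0,0,-0.03],"rot":[0,0,0]},{"travel":[0,0,-0.03],"rot":[0,0,0]},{"travel":[0,0,-0.015],"rot":[0,0,0]},{"travel":[0,0,-0.006],"rot":[0,0,0]},{"travel":[0,0,0],"rot":[0,0,0]},{"travel":[0,0,0],"rot":[0,0,0]},{"travel":[0,0,0],"rot":[0,0,0]}]'; python3 st.py
python3 -m pendant '[{"travel":[0,0,0],"rot":[0,0,0]},{"travel":[0,0,0],"rot":[0,0,0]},{"travel":[0,0,0],"rot":[0,0,0]},{"travel":[0,0,0],"rot":[0,0,0]},{"travel":[0,0,0],"rot":[0,0,0]},{"travel":[0,0,0],"rot":[0,0,0]},{"travel":[0,0,0],"rot":[0,0,0]},{"travel":[0,0,0],"rot":[0,0,0]}]' 255; python3 st.py
```

```text
time_s: 46.93
tcp_pos: [0.4568, 0.3801, 0.0106]
ee_rot: [0.058, 3.139, 0.002]
ft_force: [0.2, -0.9, 0.5]
grip_width: 1.004
t 46.93 tcp [0.4568 0.3801 0.0106] Y° 87.9 z [ 0.002  0.001 -1.   ] F [ 0.2 -0.9  0.5] w 1.004 q [ 40.  29. -12.  49.  -0.  42.]
time_s: 47.6
tcp_pos: [0.4561, 0.3795, 0.0097]
ee_rot: [0.058, 3.141, -0.0]
ft_force: [-1.6, -1.3, 6.3]
grip_width: 0.33
t 47.6 tcp [0.4561 0.3795 0.0097] Y° 87.9 z [ 0. -0. -1.] F [-1.6 -1.3  6.3] w 0.33 q [ 40.  29. -12.  49.  -0.  42.]
```

```bash
python3 -m pendant '[{"travel":[0,0,0.02],"rot":[0,0,0]},{"travel":[0,0,0.035],"rot":[0,0,0]},{"travel":[0,0,0.035],"rot":[0,0,0]},{"travel":[0,0,0.035],"rot":[0,0,0]},{"travel":[0.005,-0.02,0.03],"rot":[0,0,0]},{"travel":[0.02,-0.026,0],"rot":[0,0,-1.6]},{"travel":[0.022,-0.026,0],"rot":[0,0,0]},{"travel":[0.022,-0.026,0],"rot":[0,0,0]}]'; python3 st.py
python3 -m pendant '[{"travel":[0.022,-0.026,0],"rot":[0,0,0]},{"travel":[0.022,-0.026,0],"rot":[0,0,0]},{"travel":[0.022,-0.026,0],"rot":[0,0,0]},{"travel":[0.022,-0.026,0],"rot":[0,0,0]},{"travel":[0.022,-0.026,0],"rot":[0,0,0]},{"travel":[0.012,-0.014,0],"rot":[0,0,0]},{"travel":[0,0,0],"rot":[0,0,0]},{"travel":[0,0,0],"rot":[0,0,0]}]'; python3 st.py
```

```text
time_s: 48.27
tcp_pos: [0.5254, 0.2807, 0.1647]
ee_rot: [0.1, 3.139, 0.0]
ft_force: [0.4, -0.4, -3.1]
grip_width: 0.329
t 48.27 tcp [0.5254 0.2807 0.1647] Y° 86.4 z [ 0.001  0.    -1.   ] F [ 0.4 -0.4 -3.1] w 0.329 q [28. 22.  2. 70. -0. 32.]
time_s: 48.93
tcp_pos: [0.647, 0.1363, 0.1631]
ee_rot: [-0.105, -3.138, 0.001]
ft_force: [-0.4, 0.4, -3.2]
grip_width: 0.327
t 48.93 tcp [0.647  0.1363 0.1631] Y° 86.2 z [-0.002 -0.001 -1.   ] F [-0.4  0.4 -3.2] w 0.327 q [12. 29. 12. 74. -0. 16.]
```

```bash
python3 -m pendant '[{"travel":[0.0025,0.0025,0],"rot":[0,0,0]},{"travel":[0,0,-0.02],"rot":[0,0,0]},{"travel":[0,0,-0.02],"rot":[0,0,0]},{"travel":[0,0,-0.01],"rot":[0,0,0]},{"travel":[0,0,0],"rot":[0,0,0]},{"travel":[0,0,0],"rot":[0,0,0]},{"travel":[0,0,0],"rot":[0,0,0]},{"travel":[0,0,0],"rot":[0,0,0]}]'; python3 st.py
```

```text
time_s: 49.6
tcp_pos: [0.65, 0.1404, 0.1154]
ee_rot: [0.101, 3.138, 0.0]
ft_force: [-0.4, -0.7, -2.8]
grip_width: 0.331
t 49.6 tcp [0.65   0.1404 0.1154] Y° 86.3 z [ 0.002  0.    -1.   ] F [-0.4 -0.7 -2.8] w 0.331 q [12. 30.  8. 67. -0. 16.]
```

```bash
python3 -m pendant '[{"travel":[0,-0.001,-0.01],"rot":[0,0,0]},{"travel":[0,0,-0.01],"rot":[0,0,0]},{"travel":[0,0,-0.006],"rot":[0,0,0]},{"travel":[0,0,-0.002],"rot":[0,0,0]},{"travel":[0,0,-0.001],"rot":[0,0,0]},{"travel":[0,0,0],"rot":[0,0,0]},{"travel":[0,0,0],"rot":[0,0,0]},{"travel":[0,0,0],"rot":[0,0,0]}]'; python3 st.py
python3 -m pendant '[{"travel":[0,0,0],"rot":[0,0,0]},{"travel":[0,0,0],"rot":[0,0,0]},{"travel":[0,0,0],"rot":[0,0,0]},{"travel":[0,0,0],"rot":[0,0,0]},{"travel":[0,0,0],"rot":[0,0,0]},{"travel":[0,0,0.02],"rot":[0,0,0]},{"travel":[0,0,0.03],"rot":[0,0,0]},{"travel":[0,0,0.035],"rot":[0,0,0]}]' 80; python3 st.py
python3 -m pendant '[{"travel":[-0.03,-0.01,0],"rot":[0,0,0]},{"travel":[-0.03,-0.01,0],"rot":[0,0,0]},{"travel":[-0.03,-0.01,0],"rot":[0,0,0]},{"travel":[-0.03,-0.01,0],"rot":[0,0,0]},{"travel":[-0.03,-0.01,0],"rot":[0,0,0]},{"travel":[0,0,0],"rot":[0,0,0]},{"travel":[0,0,0],"rot":[0,0,0]},{"travel":[0,0,0],"rot":[0,0,0]}]'; python3 st.py
python3 meas.py
python3 - <<'E'
from h import *
f=imaging.grab_frame("scene"); cv2.imwrite("pics/d.png",cv2.resize(f["img"][150:350,20:420],None,fx=2,fy=2,interpolation=cv2.INTER_CUBIC))
f=imaging.grab_frame("side"); cv2.imwrite("pics/ds.png",cv2.resize(f["img"][90:250,220:520],None,fx=2.5,fy=2.5,interpolation=cv2.INTER_CUBIC))
E
```

```text
time_s: 50.27
tcp_pos: [0.6497, 0.139, 0.0854]
ee_rot: [0.102, 3.139, -0.0]
ft_force: [0.4, -0.1, -2.8]
grip_width: 0.332
t 50.27 tcp [0.6497 0.139  0.0854] Y° 86.3 z [ 0.001 -0.    -1.   ] F [ 0.4 -0.1 -2.8] w 0.332 q [12. 31.  5. 64. -0. 16.]
time_s: 50.93
tcp_pos: [0.6483, 0.1386, 0.1693]
ee_rot: [-0.101, -3.136, 0.002]
ft_force: [1.3, -0.7, -0.7]
grip_width: 0.683
t 50.93 tcp [0.6483 0.1386 0.1693] Y° 86.3 z [-0.004 -0.001 -1.   ] F [ 1.3 -0.7 -0.7] w 0.683 q [12. 29. 13. 75. -0. 16.]
time_s: 51.6
tcp_pos: [0.5002, 0.089, 0.1707]
ee_rot: [0.102, 3.138, -0.0]
ft_force: [0.6, -0.5, -0.2]
grip_width: 0.685
t 51.6 tcp [0.5002 0.089  0.1707] Y° 86.3 z [ 0.002 -0.    -1.   ] F [ 0.6 -0.5 -0.2] w 0.685 q [ 10.  14. -10.  66.  -0.  14.]
fresh1 ['scene', 'side'] x,y,yaw°,z 0.6498 0.139 -3.5 0.0955 err 0.0014
fresh1 ['scene'] x,y,yaw°,z 0.6507 -0.0712 -3.7 0.0953 err 0.0016
fresh1 ['scene', 'side'] x,y,yaw°,z 0.6478 0.0344 -3.1 0.0954 err 0.0019
cooled1 ['scene', 'side'] x,y,yaw°,z 0.5624 -0.2637 -30.6 0.0955 err 0.0036
cooled1 ['scene', 'side'] x,y,yaw°,z 0.4669 -0.4058 -30.9 0.096 err 0.0035
cooled1 ['scene', 'side'] x,y,yaw°,z 0.5149 -0.3348 -30.3 0.0959 err 0.0036
```

View pics/d.png

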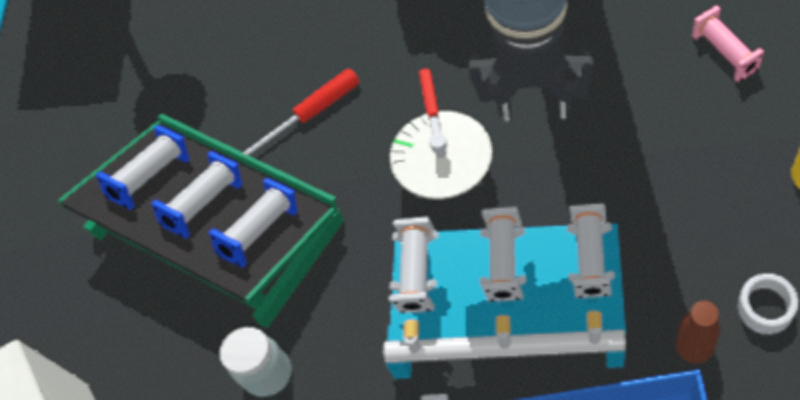

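View pics/ds.png

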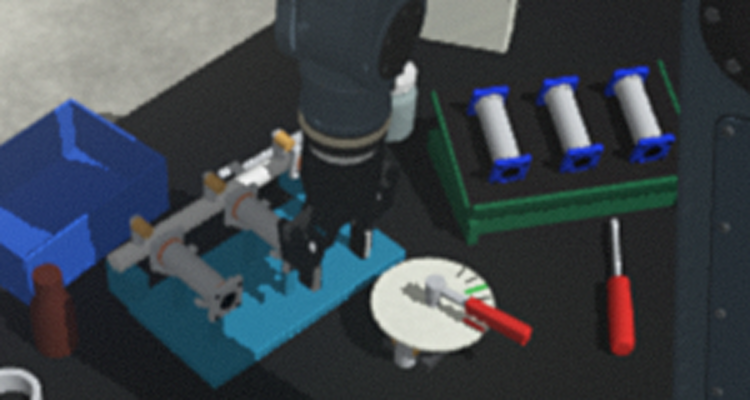

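All six are placed: blue on the shelf at crop (142,165), (195,193), (252,222), and bare steel in the cradles at (413,265), (502,255), (590,250). The lever is at red. I'll move over the lever and check everything with the arm out of the way before opening it.

```bash
python3 -m pendant '[{"travel":[-0.019,-0.023,0],"rot":[0,0,2]},{"travel":[-0.019,-0.023,0],"rot":[0,0,2]},{"travel":[-0.019,-0.023,0],"rot":[0,0,2]},{"travel":[-0.019,-0.023,0],"rot":[0,0,2]},{"travel":[-0.019,-0.023,-0.015],"rot":[0,0,2]},{"travel":[-0.019,-0.023,-0.015],"rot":[0,0,1.2]},{"travel":[0,0,0],"rot":[0,0,0]},{"travel":[0,0,0],"rot":[0,0,0]}]' 0; python3 st.py
python3 meas.py
python3 - <<'E'
from h import *
s=readout.observe(); f=imaging.grab_frame("wrist"); cv2.imwrite("pics/w8.png",f["img"])
X,ok=wcloud(f,s); im=f["img"].astype(int)
m=ok&(X[...,2]>.08)&(X[...,2]<.1)&(im[...,2]>im[...,1]+60)&(np.hypot(X[...,0]-.467,X[...,1]+.04)<.13)
L=X[m]; print(len(L),cv2.minAreaRect(L[:,:2].astype(np.float32)))
m=ok&(np.abs(X[...,2]-.052)<.006)&(im[...,2]>im[...,1]+60)&(np.hypot(X[...,0]-.467,X[...,1]+.04)<.07)
L=X[m]; print("redmark",len(L),L.mean(0) if len(L) else 0)
m=ok&(np.abs(X[...,2]-.052)<.006)&(im[...,1]>im[...,2]+60)&(np.hypot(X[...,0]-.467,X[...,1]+.04)<.07)
L=X[m]; print("green",len(L),L.mean(0) if len(L) else 0)
E
```

```text
time_s: 52.67
tcp_pos: [0.3844, -0.0498, 0.1397]
ee_rot: [0.201, -3.134, 0.0]
ft_force: [0.4, -0.5, 1.1]
grip_width: 0.999
t 52.67 tcp [ 0.3844 -0.0498  0.1397] Y° 97.3 z [-0.001 -0.    -1.   ] F [ 0.4 -0.5  1.1] w 0.999 q [ -7.   3. -27.  59.  -0. -15.]
fresh1 ['scene', 'side'] x,y,yaw°,z 0.6448 -0.071 -3.8 0.0956 err 0.0015
fresh1 ['scene', 'side'] x,y,yaw°,z 0.6496 0.1392 -3.6 0.0953 err 0.0014
fresh1 ['scene', 'side'] x,y,yaw°,z 0.6424 0.0345 -3.4 0.0956 err 0.0015
cooled1 ['scene', 'side'] x,y,yaw°,z 0.5619 -0.2634 -31.8 0.0971 err 0.0033
cooled1 ['scene', 'side'] x,y,yaw°,z 0.4674 -0.4061 -30.8 0.0952 err 0.0036
fresh1 ['side'] x,y,yaw°,z 0.5953 -0.2829 -23.7 0.1025 err 0.0034
2886 ((0.3907727897167206, -0.04860128462314606), (0.07715929299592972, 0.013991769403219223), 6.959092140197754)
redmark 0 0
green 263 [ 0.44615216 -0.08755325  0.05246864]
```

View pics/w8.png

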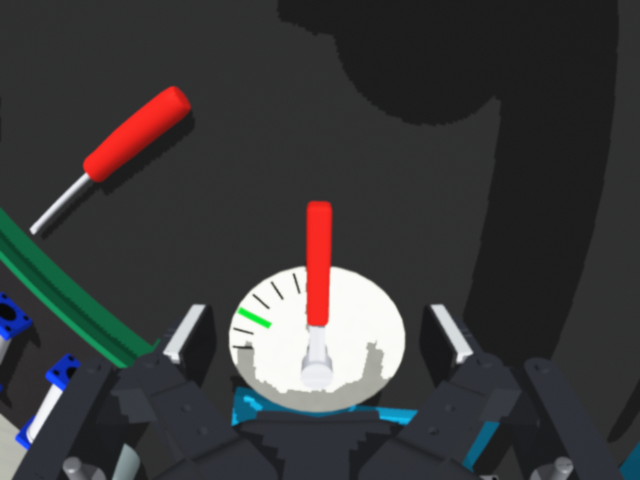

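The lever covers the red mark (measured at 187.0° world), and the green mark is at (255,318), about 247° world. The spools are all in place. Gripping the lever and opening it by 60°.

```bash
python3 -c "
import numpy as np
a=np.deg2rad(187+6*np.arange(0,11)); p=.0835*np.c_[np.cos(a),np.sin(a)]
print(np.diff(p,axis=0).round(4).tolist())"
python3 -m pendant '[{"travel":[0,0,-0.02],"rot":[0,0,0]},{"travel":[0,0,-0.02],"rot":[0,0,0]},{"travel":[0,0,-0.02],"rot":[0,0,0]},{"travel":[0,0,-0.014],"rot":[0,0,0]},{"travel":[0,0,0],"rot":[0,0,0]},{"travel":[0,0,0],"rot":[0,0,0]},{"travel":[0,0,0],"rot":[0,0,0]},{"travel":[0,0,0],"rot":[0,0,0]}]'
python3 -m pendant '[{"travel":[0,0,0],"rot":[0,0,0]},{"travel":[0,0,0],"rot":[0,0,0]},{"travel":[0,0,0],"rot":[0,0,0]},{"travel":[0,0,0],"rot":[0,0,0]},{"travel":[0,0,0],"rot":[0,0,0]},{"travel":[0,0,0],"rot":[0,0,0]},{"travel":[0,0,0],"rot":[0,0,0]},{"travel":[0,0,0],"rot":[0,0,0]}]' 255; python3 st.py
```

```text
[[0.0015, -0.0086], [0.0024, -0.0084], [0.0033, -0.0081], [0.0041, -0.0077], [0.0049, -0.0072], [0.0056, -0.0067], [0.0063, -0.0061], [0.0069, -0.0054], [0.0074, -0.0046], [0.0079, -0.0038]]
time_s: 53.68
tcp_pos: [0.3863, -0.0491, 0.067]
ee_rot: [-0.206, 3.133, -0.001]
ft_force: [-0.6, 0.1, 0.0]
grip_width: 1.006
time_s: 54.35
tcp_pos: [0.3855, -0.0491, 0.0663]
ee_rot: [-0.205, 3.135, -0.001]
ft_force: [-1.7, 0.5, 5.0]
grip_width: 0.15
t 54.35 tcp [ 0.3855 -0.0491  0.0663] Y° 97.5 z [ 0. -0. -1.] F [-1.7  0.5  5. ] w 0.15 q [ -7.   8. -35.  47.  -0. -15.]
```

```bash
python3 -m pendant '[{"travel":[0.0015,-0.0086,0],"rot":[0,0,6]},{"travel":[0.0024,-0.0084,0],"rot":[0,0,6]},{"travel":[0.0033,-0.0081,0],"rot":[0,0,6]},{"travel":[0.0041,-0.0077,0],"rot":[0,0,6]},{"travel":[0.0049,-0.0072,0],"rot":[0,0,6]},{"travel":[0.0056,-0.0067,0],"rot":[0,0,6]},{"travel":[0.0063,-0.0061,0],"rot":[0,0,6]},{"travel":[0.0069,-0.0054,0],"rot":[0,0,6]}]'; python3 st.py
python3 -m pendant '[{"travel":[0.0074,-0.0046,0],"rot":[0,0,6]},{"travel":[0.0079,-0.0038,0],"rot":[0,0,6]},{"travel":[0,0,0],"rot":[0,0,0]},{"travel":[0,0,0],"rot":[0,0,0]},{"travel":[0,0,0],"rot":[0,0,0]},{"travel":[0,0,0],"rot":[0,0,0]},{"travel":[0,0,0],"rot":[0,0,0]},{"travel":[0,0,0],"rot":[0,0,0]}]'; python3 st.py
```

```text
time_s: 55.02
tcp_pos: [0.4208, -0.1067, 0.0663]
ee_rot: [-1.47, 2.775, 0.002]
ft_force: [-0.3, 8.6, 5.7]
grip_width: 0.146
t 55.02 tcp [ 0.4208 -0.1067  0.0663] Y° 145.8 z [ 0.001  0.002 -1.   ] F [-0.3  8.6  5.7] w 0.146 q [-14.  12. -29.  49.   0. -70.]
time_s: 55.68
tcp_pos: [0.436, -0.1148, 0.0663]
ee_rot: [-1.746, 2.61, 0.001]
ft_force: [0.2, 5.5, 5.9]
grip_width: 0.15
t 55.68 tcp [ 0.436  -0.1148  0.0663] Y° 157.6 z [ 0.001  0.002 -1.   ] F [0.2 5.5 5.9] w 0.15 q [-15.  14. -27.  49.   0. -82.]
```

```bash
python3 -m pendant '[{"travel":[0,0,0],"rot":[0,0,0]},{"travel":[0,0,0],"rot":[0,0,0]},{"travel":[0,0,0],"rot":[0,0,0]},{"travel":[0,0,0],"rot":[0,0,0]},{"travel":[0,0,0],"rot":[0,0,0]},{"travel":[0,0,0.02],"rot":[0,0,0]},{"travel":[0,0,0.03],"rot":[0,0,0]},{"travel":[0,0,0.03],"rot":[0,0,0]}]' 0
python3 -m pendant '[{"travel":[-0.02,-0.01,0.02],"rot":[0,0,0]},{"travel":[-0.03,-0.015,0.02],"rot":[0,0,0]},{"travel":[-0.03,-0.015,0.02],"rot":[0,0,0]},{"travel":[0,0,0],"rot":[0,0,0]},{"travel":[0,0,0],"rot":[0,0,0]},{"travel":[0,0,0],"rot":[0,0,0]},{"travel":[0,0,0],"rot":[0,0,0]},{"travel":[0,0,0],"rot":[0,0,0]}]'; python3 st.py
python3 - <<'E'
from h import *
s=readout.observe(); f=imaging.grab_frame("wrist"); cv2.imwrite("pics/w9.png",f["img"])
X,ok=wcloud(f,s); im=f["img"].astype(int)
m=ok&(X[...,2]>.08)&(X[...,2]<.1)&(im[...,2]>im[...,1]+60)&(np.hypot(X[...,0]-.467,X[...,1]+.04)<.13)
L=X[m]; print(len(L),cv2.minAreaRect(L[:,:2].astype(np.float32)))
for n in("scene","side"):
    f=imaging.grab_frame(n); cv2.imwrite(f"pics/e_{n}.png",f["img"])
E
python3 meas.py
```

```text
time_s: 56.35
tcp_pos: [0.4348, -0.1156, 0.1464]
ee_rot: [1.744, -2.611, -0.002]
ft_force: [0.8, -0.7, -0.2]
grip_width: 0.998
time_s: 57.02
tcp_pos: [0.356, -0.1553, 0.2053]
ee_rot: [1.746, -2.611, -0.001]
ft_force: [0.1, -0.0, -0.4]
grip_width: 0.999
t 57.02 tcp [ 0.356  -0.1553  0.2053] Y° 157.5 z [-0.001  0.    -1.   ] F [ 0.1 -0.  -0.4] w 0.999 q [-24.   1. -20.  69.   0. -91.]
1374 ((0.43797004222869873, -0.11029752343893051), (0.07826922088861465, 0.014709658920764923), 68.2098388671875)
fresh1 ['scene', 'side'] x,y,yaw°,z 0.6447 -0.0709 -3.7 0.0955 err 0.0015
fresh1 ['scene', 'side'] x,y,yaw°,z 0.6495 0.1393 -3.6 0.0954 err 0.0014
fresh1 ['scene', 'side'] x,y,yaw°,z 0.6421 0.0344 -3.8 0.0954 err 0.0014
cooled1 ['scene', 'side'] x,y,yaw°,z 0.5614 -0.2631 -30.2 0.0948 err 0.0037
cooled1 ['scene'] x,y,yaw°,z 0.4681 -0.4061 -31.5 0.0951 err 0.0033
cooled1 ['scene', 'side'] x,y,yaw°,z 0.5205 -0.3243 -48.2 0.0995 err 0.0077
cooled1 ['side'] x,y,yaw°,z 0.4307 -0.0786 67.3 0.0831 err 0.0028
```

View pics/w9.png

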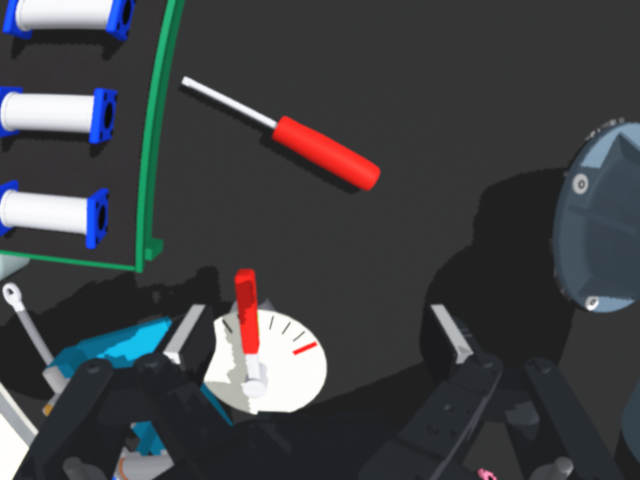

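View pics/e_side.png

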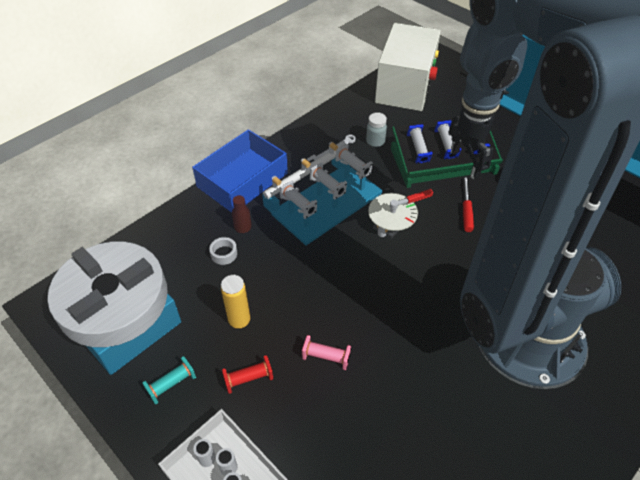

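View pics/e_scene.png

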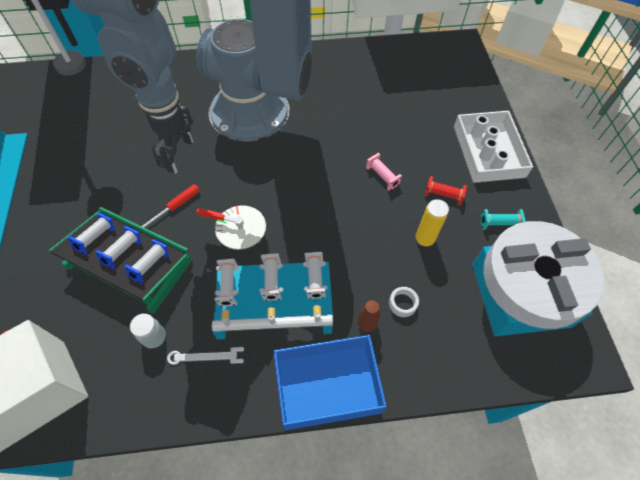

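The lever covers the green mark in the wrist view at (247,310), measured 60.5–61° from shut. The spools haven't moved and the gripper is clear of everything. Handing in.

```bash
python3 -c "
from workcell import arm
print(arm.close_job())"; python3 st.py
```

```text
the job is handed in; nothing more can be done
None
the job is handed in; nothing more can be done
```

I finished the whole job and handed it in at about 57 s of the 210 s allowed. My last checks found everything within the limits, but the hand-in gives no verdict.

- **Valve:** I shut it against the hard stop and kept it shut while moving the spools. Afterwards I turned it back to the green mark. From above, the lever measured about 60.5–61° open, against 60° ± 6°.
- **Blue-flanged spools:** all three were carried over with the valve shut and laid side by side on the shelf. The last pictures show them flat. I did not measure their height above the slope separately.
- **Bare-steel spools:** all three are seated in cradles of their own. Two are within about 1 mm of the cradle centre and in line with the station.
- **Off-centre spool:** the spool in cradle 1 sits about 9 mm off centre along the tube, and the limit is 14 mm. It was about 1 mm off when placed and moved later, probably from the knock you announced. I left it because it was still seated.
- **Other things on the bench:** they look unmoved in the final pictures, though I did not measure them again. The gripper was open and clear of everything at the end.
- **Camera disagreements:** with the arm in the way, fits from one camera were about 6 mm off along the tube, so I relied on fits using both cameras. In the last check the arm blocked the middle shelf spool and its fit came out crooked. The picture shows it lying flat, and the earlier unblocked fits agree.

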